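# Load a sample tube into a photometer's push-to-open drawer

## Robot

A 7-joint arm with a two-finger parallel gripper is mounted at the origin on the work surface; the furniture and walls round the work are solid. World frame = base frame: x ahead of the robot, y to its left, z up, the work surface at z = 0. Lengths are in m, angles in rad, forces in N, time in s.
With the tool pointing down it reaches from about 0.425 to 0.875 m from the base axis. Payload 4.7 kg.
Tool frame: the origin (TCP) lies midway between the tips of the shut fingers; the grasp point (between the pads) lies 19 mm behind it; x points along the fingers, y is the direction in which the jaws open and shut, and the axes are right-handed (so a half turn about x gives the same grasp; the last joint's range is limited). The gripper opens to 87 mm and grips with 3 to 60 N. Pads are 19 mm wide; open, the fingers measure 117 mm over their backs; the gripper's body (75 mm by 190 mm) begins 51 mm behind the grasp point.
Start: joints at [0.014, 0.321, -0.07, 1.45, 0.023, 1.371, -0.057], TCP at [0.65, -0, 0.223] pointing down, gripper open.
Joint ranges: [-2.86, 2.86], [-0.3, 2.09], [-1.38, 1.24], [0.06, 2.45], [-1.56, 4.7], [0.09, 2.05], [-2.69, 2.69]. Speed limits (rad/s): [2.57, 2.57, 3.14, 3.14, 3.14, 3.14, 3.14].

## Interface

Orientations are given as a rotation vector (axis times angle).
In Python, from station import * gives the robot as it stands. The module is installed in compiled form; this text tells all that it offers.
- The arm moves only by the shell command python3 -m crank 'ROWS' [FORCE]. ROWS is JSON, a list of rows, each an object with "angular": the turn, a rotation vector about the tool's x, y, z in degrees, a list of three; "delta_pos": the shift along the tool's x, y, z in m, a list of three; "grip": the finger opening in m, from 0 to 0.087. A call has 1 to 20 rows; each row is the pose to reach, as a shift and turn from the pose commanded when the call began, along the tool's axes at that moment; what a row does not reach only later rows make up. A row lasts 1/12 s, in which the tool goes at most 41.7 mm and 7.16 degrees, less where a joint would pass 70% of its speed; a pose out of reach is approached as far as the arm can. A call with a gripper value outside its range is refused whole. The fingers move at their own pace and stop on an object; FORCE is the grip in N (left out, the last holds). Time passes only in rows, so rows that repeat a pose let the fingers close. It gives the time, the measured TCP pose, the force and the opening at its end, in the units of the state.
- observe(): the state, without advancing time (a new reading comes with each control period).
- camera(name): name is "scene" or "side" or "wrist"; returns (picture, depth): 384x512x3 uint8, red, green, blue; 384x512 float32, m along the optical axis (not along the pixel's ray), 0 where there is no reading.
- camera_model(name): a dict with "fx", "fy", "cx", "cy" (pixels), "distortion" ([k1, k2, p1, p2, k3] as OpenCV has them; the pictures are not rectified), "camera_from_world" (4x4, takes a point from world to camera coordinates). Camera axes: x right, y down, z forward; pixel columns grow to the right and rows downward; lengths in m; the calibration is good to about 2 mm. A picture is of the moment at which its call begins: read the wrist's pose just before it. camera_model takes no time and is no camera call; for the wrist camera it gives the pose at the moment of the call.
- hand_in(): hands the job in, once; it reports no verdict.
The state is a dict: "clock": time; "joint_positions": joint angles; "qvel": joint speeds; "tau": joint torques, N m; "eef_pos": TCP position; "eef_rot": TCP orientation; "ft_force": force on the tool from outside, world axes, zero at the start; "wrist_torque": the same for the moment, N m; "gripper_width": opening from 0.0 (shut) to 1.0 (fully open).
Only numpy, scipy, OpenCV 4.12 (cv2) and the standard library are available. Lean on these libraries where they do the work, as an engineer would, in place of code of your own. Each camera call takes 0.05 s, during which the arm holds its last target.

## Task

Load the sample into the photometer: press its drawer front in at the touch pad so that the latch lets go and the drawer springs out, stand the glass sample tube from the rack upright and fully home in the drawer's well without forcing it, then press the drawer shut until the latch catches and holds it, tube inside. Press by feel and gently: never push the drawer front harder than 14 N, do not slam the drawer, and leave the things standing around where they are.

Things in the scene. Friction and masses are not known exactly. Their poses are not given: they have to be found in the camera images.
- photometer: Bench photometer, fixed: light grey housing 142 deep (x) x 130 wide (y) x 140 mm high; display hump on the rear of its roof, up to 165 mm. Origin: centre of its underside (z = 0); its open mouth faces its own -x, towards the robot: mouth face 57 mm in front of the origin, back 85 mm behind it. The drawer slides out along its -x. Clear height of the mouth: 134 mm above the worktop.
- drawer_slide (a joint): Drawer slide, m: 0 = latched shut, 0.075 = sprung out, negative = pressed in past the latch. Push-push latch with a hidden click depth, 4 to 12 mm past 0, other in every episode, same for opening and shutting. Latched: press in past the click, let go: the drawer springs out within 1 s. Out: press in past the click, let go: it returns to 0 and stays. Pressed less, it falls back to where it came from.
- touch_pad (a point): Round grey touch pad, 27 mm across, on the outer face of the drawer front: centre of the pad's face, 108 mm above the worktop, 35 mm below the front's top edge, flush with the front to 1.5 mm. It moves with the drawer; axes as the photometer's (x points inward, the way to press).
- sample_drawer: The drawer. Light grey front panel 12 thick x 137 wide, 8 to 143 mm above the worktop, with a skirt reaching 22 mm back over the housing; outer face 85 mm from the origin along -x (origin: the photometer's when latched; moves with the drawer). Pressing takes 3 N when out, 5 to 6 N at 0 and beyond; at the click depth rubber buffers begin, 10 N per mm: the firm rise to 8 to 11 N tells that the click is passed.
- well_mouth (a point): Centre of the mouth of the tube well: a round upright hole, 18.3 mm wide and 45 mm deep, edge chamfered 2 mm, in the middle of a dark block 44 (x) x 46 (y) x 47 mm high on the drawer. 63 mm above the worktop, at the block's top; 41 mm behind the front panel's inner face and, drawer out, 50 mm in front of the photometer's mouth. Axes as the photometer's; moves with the drawer.
- well_floor (a point): Centre of the hole's floor in the tube well, 18 mm above the worktop: the underside of a fully seated tube stands here, its top then at 129 mm.
- sample_tube: Glass sample tube with white screw cap, 22 g: body 16.4 mm in diameter and 111 mm long over all, cap 19.6 mm in diameter from 94 to 111 mm above its underside. Origin: centre of its underside, z along the tube to the cap. It stands in a hole of the blue rack, its underside 5 mm above the worktop.
- tube_rack: Blue tube rack, 150 (x) x 52 (y) x 62 mm high, fixed, with one row along its x of four holes 18.5 mm wide and 34 mm apart, the other three empty. Origin: centre of its underside. The tube stands in the hole at x = +17 mm.
- beaker: Clear beaker, 56 mm in diameter, 70 mm high; bystander. Origin: centre of its underside.
- rinse_bottle: White bottle with red cap, 56 mm in diameter, 132 mm high; bystander. Origin: centre of its underside.
- timer: White bench timer, 62 x 66 x 19 mm; bystander. Origin: centre of its underside.
- cap_bottle: Clear bottle with wide blue cap, 47 mm in diameter, 122 mm high; bystander. Origin: centre of its underside.
There are look-alikes about, which are no part of the job. What is meant by the sample_tube is not turquoise or yellow, and is the larger of those in its own colour.

How it is judged:
By the outcome, as a careful person would: the job done as asked, in the order asked, and still so for the second after the job is handed in, with the robot touching nothing.
It also fails if it takes over 64 s, if anything falls off the work surface, if the arm or the gripper's body presses on something with over 40 N, if the wrist force passes 120 N, or if a joint passes its speed limit or range.

## Working session

There is one attempt and no reset: what is moved stays moved. The work goes in short steps, Python scripts to look and compute and a shell command to move; the robot and the scene stay as the last step left them, time stands still between calls to the robot, and variables do not carry over. Pictures are saved under pics/ and viewed, and the job is handed in when it is done.

```bash
mkdir -p pics; ls; cat > h.py <<'E'
from station import *
import numpy as np, cv2
from scipy.spatial.transform import Rotation as R
def shot(name,tag):
    m=camera_model(name); p,d=camera(name)
    cv2.imwrite(f'pics/{tag}.png',p[:,:,::-1]); np.savez(f'pics/{tag}.npz',p=p,d=d,T=np.array(m['camera_from_world']),K=np.array([m['fx'],m['fy'],m['cx'],m['cy']]),D=np.array(m['distortion']))
def load(tag): return np.load(f'pics/{tag}.npz')
def ray(z,u,v):
    fx,fy,cx,cy=z['K'];K=np.array([[fx,0,cx],[0,fy,cy],[0,0,1.]])
    n=cv2.undistortPoints(np.array([[[u,v]]],float),K,z['D'])[0,0]
    return np.array([n[0],n[1],1.])
def px(z,u,v,depth=None):
    r=ray(z,u,v); d=z['d'][int(round(v)),int(round(u))] if depth is None else depth
    Ti=np.linalg.inv(z['T']); return (Ti@np.append(r*d,1))[:3]
def onz(z,u,v,h):
    Ti=np.linalg.inv(z['T']); r=Ti[:3,:3]@ray(z,u,v); o=Ti[:3,3]
    return o+r*(h-o[2])/r[2]
def proj(z,P):
    fx,fy,cx,cy=z['K'];K=np.array([[fx,0,cx],[0,fy,cy],[0,0,1.]])
    rv=cv2.Rodrigues(z['T'][:3,:3])[0]
    return cv2.projectPoints(np.array(P,float).reshape(-1,1,3),rv,z['T'][:3,3],K,z['D'])[0][:,0]
def crop(tag,x0,y0,x1,y1,s,out):
    im=cv2.imread(f'pics/{tag}.png')[y0:y1,x0:x1]; cv2.imwrite(f'pics/{out}.png',cv2.resize(im,None,fx=s,fy=s,interpolation=cv2.INTER_CUBIC))
E
python3 -c "
from h import *
np.set_printoptions(precision=4,suppress=True)
print(observe())
for n in ['scene','side','wrist']:
  shot(n,n+'0'); z=load(n+'0'); print(n,np.linalg.inv(z['T']).round(3))
"
```

```text
pics
{'clock': 0.0, 'joint_positions': array([ 0.0141,  0.3218, -0.0701,  1.4517,  0.0226,  1.3708, -0.0569]), 'qvel': array([ 0.    ,  0.0011,  0.0007, -0.0003, -0.0006, -0.0023,  0.0005]), 'tau': array([ -0.0003, -49.1285,  -0.4039, -31.2526,  -0.0641,   0.0438,
         0.0002]), 'eef_pos': array([ 0.6494, -0.0001,  0.2215]), 'eef_rot': array([ 1.2082,  1.2105, -1.2106]), 'ft_force': array([ 0.2073,  0.39  , -0.6109]), 'wrist_torque': array([-0.0291,  0.0114, -0.0021]), 'gripper_width': 1.0020568368088287}
scene [[-0.903 -0.285  0.322  0.171]
 [-0.43   0.579 -0.693  0.825]
 [ 0.011 -0.764 -0.645  0.843]
 [ 0.     0.     0.     1.   ]]
side [[ 1.    -0.008  0.007  0.521]
 [-0.01  -0.484  0.875 -1.087]
 [-0.004 -0.875 -0.484  0.696]
 [ 0.     0.     0.     1.   ]]
wrist [[ 1.    -0.001 -0.002  0.648]
 [-0.001 -0.971 -0.24   0.065]
 [-0.002  0.24  -0.971  0.383]
 [ 0.     0.     0.     1.   ]]
```

View pics/scene0.png

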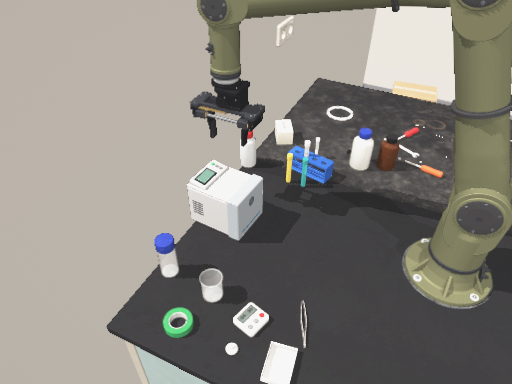

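View pics/side0.png

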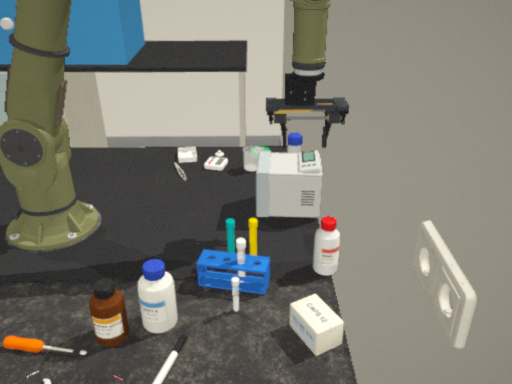

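View pics/wrist0.png

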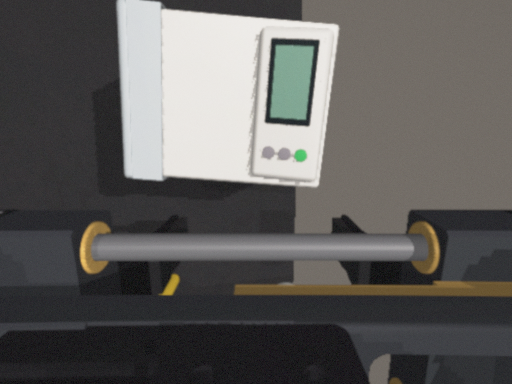

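```bash
python3 -c "
from h import *
crop('side0',180,205,300,305,6,'a1'); crop('side0',240,140,340,225,7,'a2'); crop('scene0',180,120,345,245,4,'a3')"
```

```text
(no output)
```

View pics/a1.png

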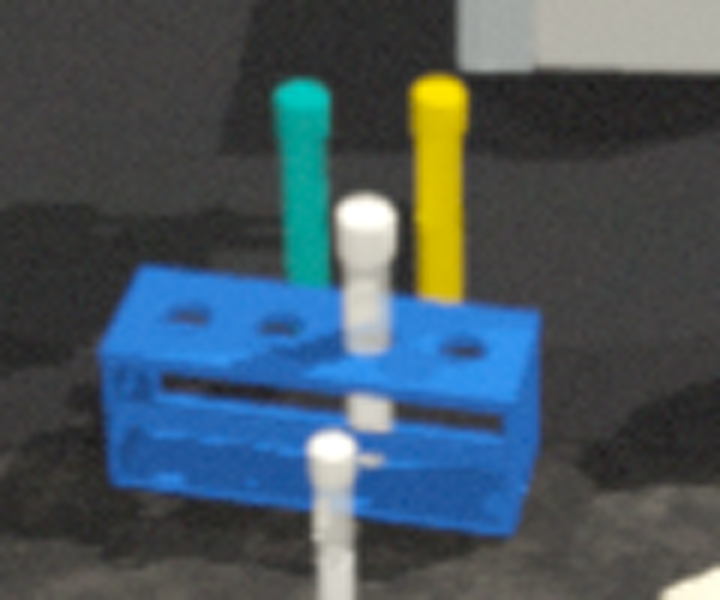

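View pics/a2.png

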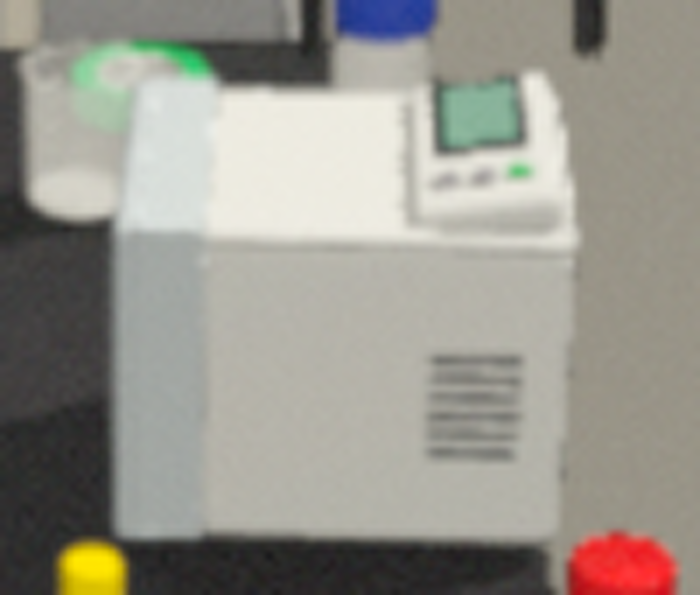

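View pics/a3.png

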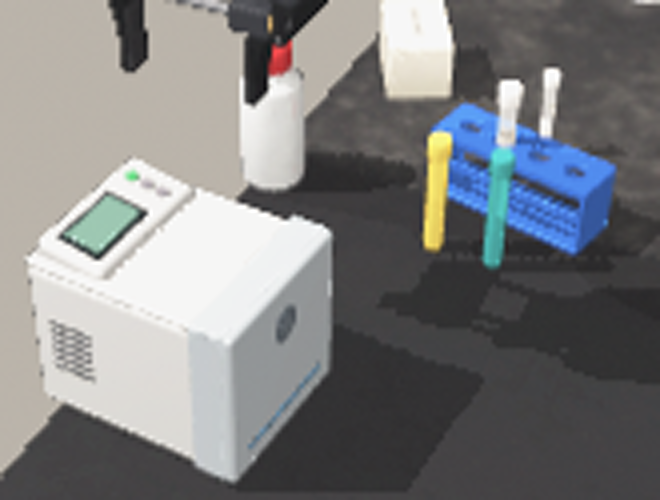

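```bash
python3 -c "
from h import *
np.set_printoptions(precision=4,suppress=True)
z=load('wrist0')
print('front edge top', onz(z,120,8,.143),onz(z,127,177,.143)); print('skirt back',onz(z,162,8,.143),onz(z,164,178,.143))
for u,v in [(140,50),(145,150),(200,50),(200,150)]: print(px(z,u,v))
crop('wrist0',105,0,345,200,3,'a4')
s=load('side0'); c=load('scene0')
f=lambda x,y:(180+x/6,205+y/6); g=lambda x,y:(180+x/4,120+y/4)
def tri(p,q):
    A=[];b=[]
    for zz,(u,v) in((s,p),(c,q)):
        Ti=np.linalg.inv(zz['T']);d=Ti[:3,:3]@ray(zz,u,v);d/=np.linalg.norm(d);P=np.eye(3)-np.outer(d,d);A.append(P);b.append(P@Ti[:3,3])
    return np.linalg.lstsq(np.vstack(A),np.hstack(b),rcond=None)[0]
print('cap top side',onz(s,*f(365,205),.116),'scene',onz(c,*g(511,86),.116), tri(f(365,205),g(511,86)))
print('teal',onz(s,*f(302,90),.12),tri(f(302,90),g(502,155)));print('yel',tri(f(439,86),g(440,139)))
print('small',tri(f(332,441),g(551,73)))
print('rack corners',[onz(s,*f(*q),.062) for q in[(145,267),(541,314),(516,402),(102,350)]])
print('holes',[onz(s,*f(*q),.062) for q in[(189,316),(281,325),(464,348)]])
print('holes',[onz(c,*g(*q),.062) for q in[(472,127),(540,156),(575,171)]])
"
```

```text
front edge top [0.5448 0.146  0.143 ] [0.5347 0.0186 0.143 ]
skirt back [0.5758 0.1462 0.143 ] [0.5661 0.0177 0.143 ]
[0.5562 0.1179 0.1426]
[0.552  0.0415 0.1422]
[0.6017 0.1188 0.1396]
[0.5974 0.0412 0.1389]
cap top side [ 0.4967 -0.2428  0.116 ] scene [ 0.4948 -0.247   0.116 ] [ 0.4955 -0.2453  0.1173]
teal [ 0.4721 -0.1729  0.12  ] [ 0.4706 -0.1595  0.1113]
yel [ 0.5221 -0.158   0.1114]
small [ 0.4861 -0.3312  0.0825]
rack corners [array([ 0.413 , -0.2034,  0.062 ]), array([ 0.5596, -0.2349,  0.062 ]), array([ 0.549 , -0.2855,  0.062 ]), array([ 0.4019, -0.2536,  0.062 ])]
holes [array([ 0.4316, -0.234 ,  0.062 ]), array([ 0.4652, -0.24  ,  0.062 ]), array([ 0.5313, -0.2546,  0.062 ])]
holes [array([ 0.5268, -0.2526,  0.062 ]), array([ 0.4611, -0.2386,  0.062 ]), array([ 0.4284, -0.2315,  0.062 ])]
```

View pics/a4.png

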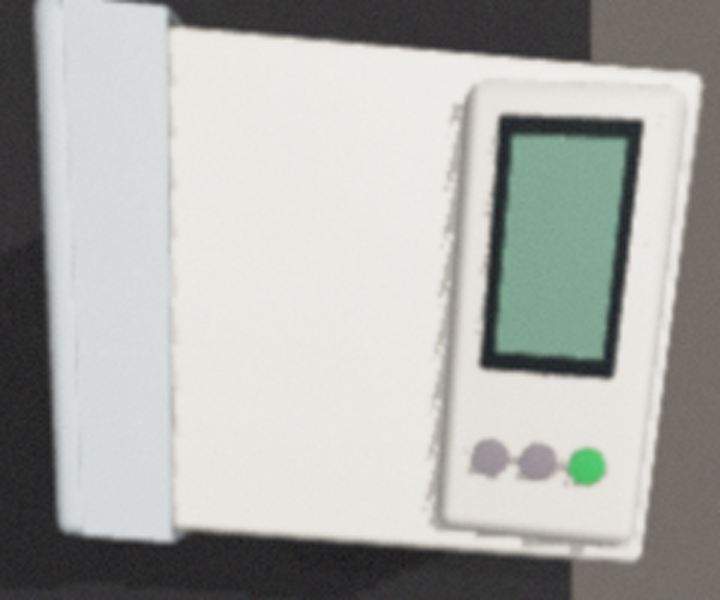

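```bash
python3 -c "
from h import *
np.set_printoptions(precision=4,suppress=True)
z=load('wrist0')
h=lambda x,y:(105+x/3,y/3)
for n,q,H in [('top housing front',(175,28),.14),('top back',(700,75),.14),('bot front',(182,528),.14),('bot back',(640,560),.14),('skirt back hi',(168,10),.143),('skirt back lo',(178,541),.143),('panel front lo',(62,528),.143),('panel front hi',(38,4),.143)]:
  print(n,onz(z,*h(*q),H))
c=load('scene0');g=lambda x,y:(180+x/4,120+y/4)
print('pad',onz(c,*g(287,325),.108),px(c,*g(287,325)))
print([onz(c,*g(*q),.143) for q in[(237,346),(330,228)]], onz(c,*g(237,480),.008))
print('bottle', proj(c,[[0.66,-.13,0]]))
s=load('side0'); print('rb',onz(s,327,272,0), onz(s,328,224,.132),'box',onz(s,302,304,.04))
"
```

```text
top housing front [0.5758 0.1464 0.14  ]
top back [0.7084 0.1358 0.14  ]
bot front [0.5667 0.0189 0.14  ]
bot back [0.6997 0.0093 0.14  ]
skirt back hi [0.5753 0.1493 0.143 ]
skirt back lo [0.5663 0.0157 0.143 ]
panel front lo [0.5337 0.0195 0.143 ]
panel front hi [0.5436 0.1503 0.143 ]
pad [0.5336 0.0879 0.108 ] [0.5357 0.0838 0.1039]
[array([0.5362, 0.1552, 0.143 ]), array([0.5343, 0.0187, 0.143 ])] [0.5426 0.1486 0.008 ]
bottle [[246.6608 175.4593]]
rb [ 0.6914 -0.2089  0.    ] [ 0.6845 -0.2114  0.132 ] box [ 0.6181 -0.3589  0.04  ]
```

```bash
cat >> h.py <<'E'
def goal(x,y,z,yaw,tilt,cmd=None):
    """tool y along world rot by yaw(deg) from +y (jaw), x down tilted toward +x' by tilt. prints delta, angular from pose now"""
    o=observe(); p=np.array(o['eef_pos']); Rm=R.from_rotvec(o['eef_rot'])
    best=None
    for s in (1,-1):
        a=np.radians(yaw); xp=np.array([np.cos(a),np.sin(a),0]); yp=np.array([-np.sin(a),np.cos(a),0])*s
        t=np.radians(tilt); X=np.array([0,0,-1])*np.cos(t)+xp*np.sin(t); Y=yp; Z=np.cross(X,Y)
        G=R.from_matrix(np.stack([X,Y,Z],1)); w=(Rm.inv()*G).as_rotvec(degrees=True)
        if best is None or np.linalg.norm(w)<np.linalg.norm(best): best=w
        print('ang',s,w.round(2))
    print('delta',Rm.inv().apply(np.array([x,y,z])-p).round(4),'pos',p.round(4),'t',o['clock'],'F',np.array(o['ft_force']).round(1),'grip',round(o['gripper_width'],3),'j',np.array(o['joint_positions']).round(2))
    print('tool axes (cols)\n',Rm.as_matrix().round(3))
E
python3 -c "
from h import *
goal(0.46,0.09,0.2,-4.3,5)"
```

```text
ang 1 [-85.64  -4.09   3.81]
ang -1 [94.24  3.89  4.17]
delta [ 0.022  -0.1895 -0.09  ] pos [ 0.6496 -0.      0.2217] t 0.15 F [0.7 0.  0. ] grip 1.0 j [ 0.01  0.32 -0.07  1.45  0.02  1.37 -0.06]
tool axes (cols)
 [[-0.001  1.     0.   ]
 [-0.     0.    -1.   ]
 [-1.    -0.001  0.   ]]
```

```bash
python3 -m crank '[{"angular":[-20,-1,1],"delta_pos":[0,-0.1,-0.03],"grip":0},{"angular":[-40,-2,2],"delta_pos":[0,-0.14,-0.06],"grip":0},{"angular":[-85.6,-4.1,3.8],"delta_pos":[0.022,-0.19,-0.09],"grip":0},{"angular":[-85.6,-4.1,3.8],"delta_pos":[0.022,-0.19,-0.09],"grip":0},{"angular":[-85.6,-4.1,3.8],"delta_pos":[0.022,-0.19,-0.09],"grip":0},{"angular":[-85.6,-4.1,3.8],"delta_pos":[0.022,-0.19,-0.09],"grip":0},{"angular":[-85.6,-4.1,3.8],"delta_pos":[0.022,-0.19,-0.09],"grip":0},{"angular":[-85.6,-4.1,3.8],"delta_pos":[0.022,-0.19,-0.09],"grip":0},{"angular":[-85.6,-4.1,3.8],"delta_pos":[0.022,-0.19,-0.09],"grip":0},{"angular":[-85.6,-4.1,3.8],"delta_pos":[0.022,-0.19,-0.09],"grip":0},{"angular":[-85.6,-4.1,3.8],"delta_pos":[0.022,-0.19,-0.09],"grip":0},{"angular":[-85.6,-4.1,3.8],"delta_pos":[0.022,-0.19,-0.09],"grip":0},{"angular":[-85.6,-4.1,3.8],"delta_pos":[0.022,-0.19,-0.09],"grip":0},{"angular":[-85.6,-4.1,3.8],"delta_pos":[0.022,-0.19,-0.09],"grip":0},{"angular":[-85.6,-4.1,3.8],"delta_pos":[0.022,-0.19,-0.09],"grip":0},{"angular":[-85.6,-4.1,3.8],"delta_pos":[0.022,-0.19,-0.09],"grip":0}]' 20; python3 -c "
from h import *
goal(0.46,0.09,0.1,-4.3,5)
for n in ['scene','side','wrist']: shot(n,n+'1')"
```

```text
clock: 1.48
eef_pos: [0.46, 0.09, 0.2005]
eef_rot: [0.058, 1.481, -0.063]
ft_force: [-0.3, -0.7, -0.6]
gripper_width: 0.011
ang 1 [-0.16  0.08  0.01]
ang -1 [ 1.7984e+02  1.0000e-02 -1.2000e-01]
delta [ 0.1001 -0.     -0.0089] pos [0.46   0.09   0.2005] t 1.4833 F [-0.3 -0.7 -0.6] grip 0.011 j [-0.09 -0.11 -0.18  1.97  0.01  1.2   1.23]
tool axes (cols)
 [[ 0.088  0.078  0.993]
 [-0.007  0.997 -0.077]
 [-0.996  0.     0.088]]
```

```bash
python3 -c "
from h import *
crop('scene1',170,90,350,245,4,'b1')"
```

```text
(no output)
```

View pics/wrist1.png

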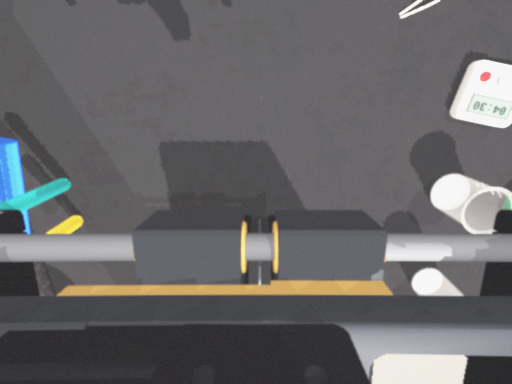

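View pics/b1.png

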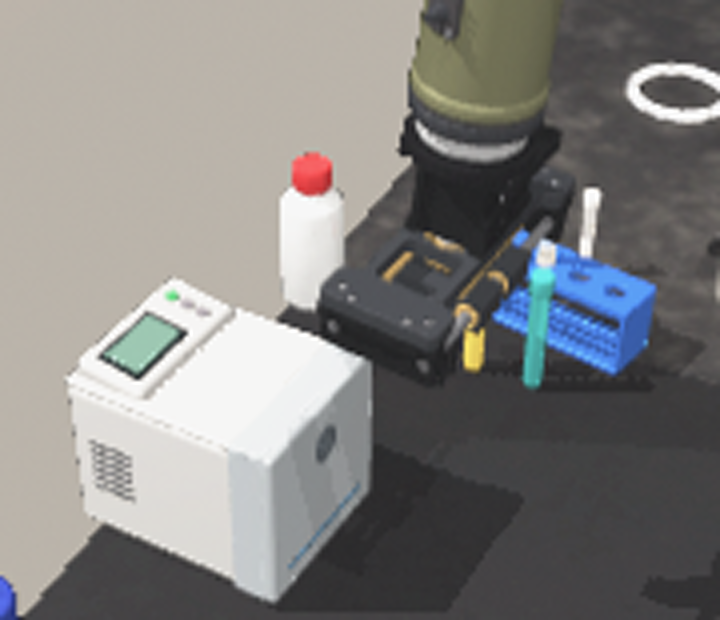

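View pics/side1.png

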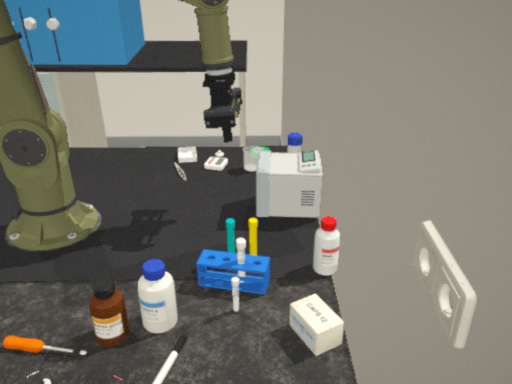

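```bash
python3 -c "
from h import *
z=load('scene1'); u,v=170+326/4,90+443/4
print(onz(z,u,v,.108),px(z,u,v)); print(proj(z,[[.532,.0854,.108],[.457,.091,.108]]),u,v)
s=load('side1'); print(proj(s,[[.532,.0854+.0685,.143],[.532-.0051,.0854-.0685,.143],[.532-.0051,.0854-.0685,.008]]))
crop('side1',240,140,340,225,7,'b2')"
```

```text
[0.5351639  0.08633217 0.108     ] [0.53610826 0.08441635 0.1060939 ]
[[252.69002824 200.88653485]
 [277.06406727 210.42532474]] 251.5 200.75
[[255.47469529 150.7631724 ]
 [254.05959684 172.62806028]
 [254.31142426 217.42586834]]
```

```bash
python3 -m crank '[{"angular":[0,0,0],"delta_pos":[0.03,0,-0.002],"grip":0},{"angular":[0,0,0],"delta_pos":[0.06,0,-0.005],"grip":0},{"angular":[0,0,0],"delta_pos":[0.098,-0.001,-0.009],"grip":0},{"angular":[0,0,0],"delta_pos":[0.098,-0.001,-0.009],"grip":0}]'; python3 -c "
from h import *
goal(0.51,0.0865,0.103,-4.3,5)"
```

```text
clock: 1.97
eef_pos: [0.4543, 0.0876, 0.0956]
eef_rot: [0.054, 1.493, -0.064]
ft_force: [-2.6, -0.3, -0.7]
gripper_width: 0.002
ang 1 [-0.06 -0.59  0.2 ]
ang -1 [179.94   0.32   0.93]
delta [-0.0031  0.0031  0.056 ] pos [0.4543 0.0876 0.0956] t 1.9667 F [-2.6 -0.3 -0.7] grip 0.002 j [-0.09 -0.02 -0.18  2.11  0.03  0.98  1.21]
tool axes (cols)
 [[ 0.076  0.076  0.994]
 [-0.009  0.997 -0.076]
 [-0.997 -0.003  0.077]]
```

View pics/b2.png

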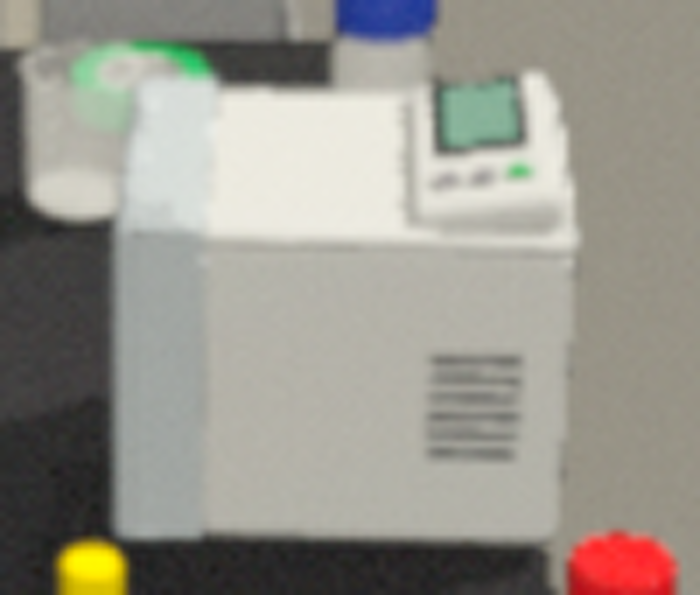

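```bash
python3 -m crank '[{"angular":[0,0,0],"delta_pos":[0,0,0.02],"grip":0},{"angular":[0,0,0],"delta_pos":[0,0.001,0.04],"grip":0},{"angular":[0,0,0],"delta_pos":[-0.002,0.002,0.052],"grip":0},{"angular":[0,0,0],"delta_pos":[-0.002,0.002,0.052],"grip":0},{"angular":[0,0,0],"delta_pos":[-0.002,0.002,0.052],"grip":0},{"angular":[0,0,0],"delta_pos":[-0.002,0.002,0.052],"grip":0}]'; python3 -c "
from h import *
goal(0.51,0.0865,0.103,-4.3,5)
shot('scene','scene2');crop('scene2',170,90,350,245,4,'b3');shot('side','side2');crop('side2',200,90,330,200,5,'b4')"
```

```text
clock: 2.47
eef_pos: [0.5108, 0.0872, 0.1093]
eef_rot: [0.056, 1.481, -0.061]
ft_force: [0.3, -0.1, 0.1]
gripper_width: 0.001
ang 1 [-0.04  0.07  0.01]
ang -1 [ 1.7996e+02  1.0000e-02 -1.2000e-01]
delta [ 0.0062 -0.0008 -0.0013] pos [0.5108 0.0872 0.1093] t 2.4667 F [ 0.3 -0.1  0.1] grip 0.001 j [-0.08  0.07 -0.17  1.98  0.05  1.    1.23]
tool axes (cols)
 [[ 0.088  0.076  0.993]
 [-0.007  0.997 -0.075]
 [-0.996 -0.     0.088]]
```

View pics/b3.png

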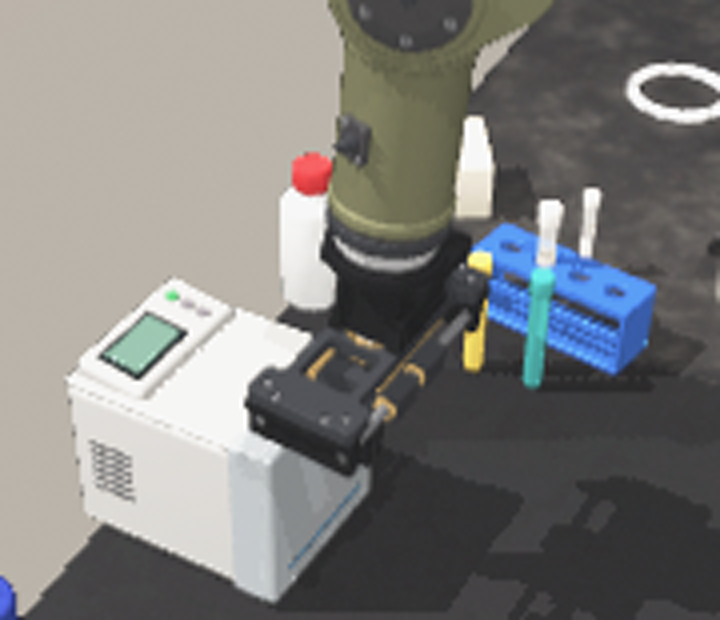

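View pics/b4.png

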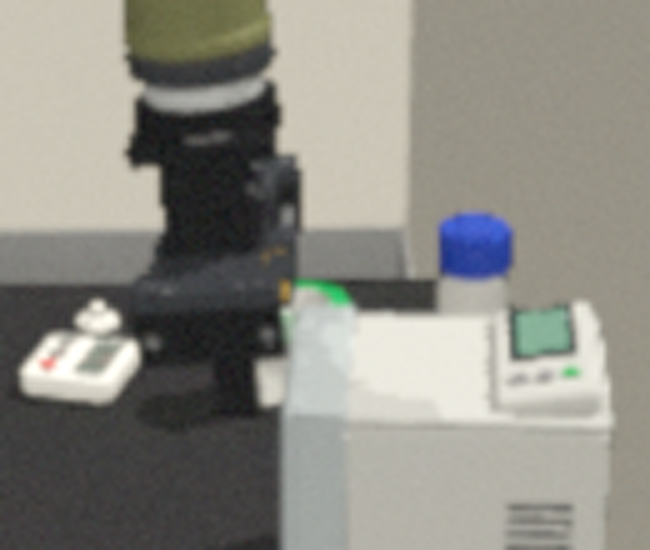

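```bash
python3 -m crank '[{"angular":[0,0,0],"delta_pos":[0.003,-0.001,0.003],"grip":0},{"angular":[0,0,0],"delta_pos":[0.003,-0.001,0.006],"grip":0},{"angular":[0,0,0],"delta_pos":[0.003,-0.001,0.008],"grip":0},{"angular":[0,0,0],"delta_pos":[0.003,-0.001,0.009],"grip":0},{"angular":[0,0,0],"delta_pos":[0.003,-0.001,0.01],"grip":0}]'
python3 -m crank '[{"angular":[0,0,0],"delta_pos":[0,0,0.001],"grip":0},{"angular":[0,0,0],"delta_pos":[0,0,0.002],"grip":0}]'
python3 -m crank '[{"angular":[0,0,0],"delta_pos":[0,0,0.001],"grip":0},{"angular":[0,0,0],"delta_pos":[0,0,0.002],"grip":0}]'
```

```text
clock: 2.98
eef_pos: [0.5215, 0.0853, 0.1066]
eef_rot: [0.056, 1.481, -0.061]
ft_force: [0.2, -0.5, -0.7]
gripper_width: 0.006
clock: 3.15
eef_pos: [0.5235, 0.0852, 0.1068]
eef_rot: [0.056, 1.481, -0.061]
ft_force: [0.1, -0.7, 0.0]
gripper_width: 0.003
clock: 3.32
eef_pos: [0.5255, 0.085, 0.107]
eef_rot: [0.056, 1.481, -0.061]
ft_force: [0.5, 0.6, -0.1]
gripper_width: 0.005
```

```bash
python3 -m crank '[{"angular":[0,0,0],"delta_pos":[0,0,0.001],"grip":0},{"angular":[0,0,0],"delta_pos":[0.0005,0,0.002],"grip":0}]'
python3 -m crank '[{"angular":[0,0,0],"delta_pos":[0,0,0.001],"grip":0}]'
python3 -m crank '[{"angular":[0,0,0],"delta_pos":[0,0,0.001],"grip":0}]'
```

```text
clock: 3.48
eef_pos: [0.5262, 0.085, 0.1065]
eef_rot: [0.056, 1.484, -0.062]
ft_force: [-5.0, 0.0, 3.7]
gripper_width: 0.0
clock: 3.57
eef_pos: [0.5269, 0.0849, 0.1065]
eef_rot: [0.056, 1.485, -0.061]
ft_force: [-5.5, 0.1, 3.2]
gripper_width: 0.005
clock: 3.65
eef_pos: [0.5278, 0.0849, 0.1065]
eef_rot: [0.056, 1.485, -0.061]
ft_force: [-5.8, 0.2, 4.1]
gripper_width: -0.002
```

```bash
for i in 1 2 3; do python3 -m crank '[{"angular":[0,0,0],"delta_pos":[-0.0001,0,0.001],"grip":0}]' | grep -v rot | tr '\n' ' '; echo; done
```

```text
clock: 3.73 eef_pos: [0.5286, 0.0848, 0.1065] ft_force: [-5.6, 1.4, 3.1] gripper_width: 0.005 
clock: 3.82 eef_pos: [0.5294, 0.0847, 0.1066] ft_force: [-5.9, 0.3, 1.2] gripper_width: 0.004 
clock: 3.9 eef_pos: [0.5303, 0.0847, 0.1066] ft_force: [-4.3, 0.4, 2.4] gripper_width: 0.008
```

```bash
for i in 1 2 3; do python3 -m crank '[{"angular":[0,0,0],"delta_pos":[-0.0001,0,0.0005],"grip":0}]' | grep -v rot | tr '\n' ' '; echo; done
```

```text
clock: 3.98 eef_pos: [0.5307, 0.0846, 0.1066] ft_force: [-5.9, 1.0, 0.9] gripper_width: 0.003 
clock: 4.07 eef_pos: [0.531, 0.0846, 0.1066] ft_force: [-6.2, -0.9, 0.5] gripper_width: 0.003 
clock: 4.15 eef_pos: [0.5313, 0.0846, 0.1066] ft_force: [-5.4, 0.3, 0.6] gripper_width: 0.008
```

```bash
for i in 1 2 3; do python3 -m crank '[{"angular":[0,0,0],"delta_pos":[0,0,0.0005],"grip":0}]' | grep -v rot | tr '\n' ' '; echo; done
```

```text
clock: 4.23 eef_pos: [0.5318, 0.0845, 0.1067] ft_force: [-5.2, -0.4, 1.2] gripper_width: 0.006 
clock: 4.32 eef_pos: [0.5323, 0.0845, 0.1066] ft_force: [-5.8, 0.9, 0.5] gripper_width: 0.006 
clock: 4.4 eef_pos: [0.5327, 0.0845, 0.1066] ft_force: [-5.3, 0.4, 0.2] gripper_width: 0.006
```

```bash
for i in 1 2 3; do python3 -m crank '[{"angular":[0,0,0],"delta_pos":[0,0,0.0005],"grip":0}]' | grep -v rot | tr '\n' ' '; echo; done
```

```text
clock: 4.48 eef_pos: [0.5332, 0.0845, 0.1066] ft_force: [-4.9, 0.7, 0.9] gripper_width: 0.008 
clock: 4.57 eef_pos: [0.5336, 0.0844, 0.1066] ft_force: [-5.7, 0.7, 0.0] gripper_width: 0.002 
clock: 4.65 eef_pos: [0.5341, 0.0844, 0.1066] ft_force: [-5.8, 0.2, 0.6] gripper_width: 0.005
```

```bash
for i in 1 2 3; do python3 -m crank '[{"angular":[0,0,0],"delta_pos":[0,0,0.0004],"grip":0}]' | grep -v rot | tr '\n' ' '; echo; done
```

```text
clock: 4.73 eef_pos: [0.5345, 0.0844, 0.1067] ft_force: [-5.1, 0.7, -0.1] gripper_width: 0.005 
clock: 4.82 eef_pos: [0.5348, 0.0843, 0.1067] ft_force: [-5.7, 0.7, 1.0] gripper_width: 0.006 
clock: 4.9 eef_pos: [0.5352, 0.0843, 0.1067] ft_force: [-6.1, 1.9, 0.1] gripper_width: 0.002
```

```bash
for i in 1 2 3; do python3 -m crank '[{"angular":[0,0,0],"delta_pos":[0,0,0.0004],"grip":0}]' | grep -v rot | tr '\n' ' '; echo; done
```

```text
clock: 4.98 eef_pos: [0.5355, 0.0843, 0.1067] ft_force: [-5.5, -0.0, 0.0] gripper_width: 0.007 
clock: 5.07 eef_pos: [0.5359, 0.0842, 0.1067] ft_force: [-5.7, 0.9, -0.0] gripper_width: 0.005 
clock: 5.15 eef_pos: [0.5362, 0.0842, 0.1067] ft_force: [-6.6, 0.9, -0.1] gripper_width: 0.007
```

```bash
for i in 1 2; do python3 -m crank '[{"angular":[0,0,0],"delta_pos":[0,0,0.0004],"grip":0}]' | grep -v rot | tr '\n' ' '; echo; done
```

```text
clock: 5.23 eef_pos: [0.5365, 0.0842, 0.1067] ft_force: [-6.1, 1.2, -0.3] gripper_width: 0.005 
clock: 5.32 eef_pos: [0.5369, 0.0841, 0.1067] ft_force: [-6.2, 1.5, 0.3] gripper_width: 0.008
```

```bash
for i in 1 2; do python3 -m crank '[{"angular":[0,0,0],"delta_pos":[0,0,0.0004],"grip":0}]' | grep -v rot | tr '\n' ' '; echo; done
```

```text
clock: 5.4 eef_pos: [0.5373, 0.0841, 0.1067] ft_force: [-6.3, 0.2, -0.4] gripper_width: 0.001 
clock: 5.48 eef_pos: [0.5376, 0.0841, 0.1067] ft_force: [-7.9, 1.2, -0.6] gripper_width: 0.003
```

```bash
for i in 1 2; do python3 -m crank '[{"angular":[0,0,0],"delta_pos":[0,0,0.0003],"grip":0}]' | grep -v rot | tr '\n' ' '; echo; done
```

```text
clock: 5.57 eef_pos: [0.5376, 0.0841, 0.1067] ft_force: [-7.4, 0.5, 0.4] gripper_width: 0.002 
clock: 5.65 eef_pos: [0.5377, 0.0841, 0.1067] ft_force: [-8.3, 0.7, 1.0] gripper_width: 0.004
```

```bash
for i in 1 2; do python3 -m crank '[{"angular":[0,0,0],"delta_pos":[0,0,0.0003],"grip":0}]' | grep -v rot | tr '\n' ' '; echo; done
```

```text
clock: 5.73 eef_pos: [0.5377, 0.0841, 0.1066] ft_force: [-8.6, 0.4, 1.5] gripper_width: 0.008 
clock: 5.82 eef_pos: [0.5378, 0.0841, 0.1066] ft_force: [-9.1, -0.3, 2.1] gripper_width: 0.004
```

```bash
python3 -m crank '[{"angular":[0,0,0],"delta_pos":[0,0,-0.04],"grip":0},{"angular":[0,0,0],"delta_pos":[0,0,-0.08],"grip":0},{"angular":[0,0,0],"delta_pos":[-0.01,0,-0.105],"grip":0},{"angular":[0,0,0],"delta_pos":[-0.04,0,-0.105],"grip":0},{"angular":[0,0,0],"delta_pos":[-0.08,0,-0.1],"grip":0},{"angular":[0,0,0],"delta_pos":[-0.11,0,-0.1],"grip":0},{"angular":[0,0,0],"delta_pos":[-0.11,0,-0.1],"grip":0},{"angular":[0,0,0],"delta_pos":[-0.11,0,-0.1],"grip":0}]';python3 -c "
from h import *
goal(0.4955,-0.2455,0.2,-4.3,0)
shot('scene','scene3');crop('scene3',170,90,350,245,4,'c3');shot('side','side3');crop('side3',180,90,340,225,5,'c4')"
```

```text
clock: 6.48
eef_pos: [0.4345, 0.0924, 0.2115]
eef_rot: [0.057, 1.476, -0.06]
ft_force: [-0.1, -0.5, -0.1]
gripper_width: 0.006
ang 1 [-0.04  5.39 -0.07]
ang -1 [ 1.7976e+02 -1.1000e-01 -8.4700e+00]
delta [ 0.0191 -0.3323  0.0849] pos [0.4345 0.0924 0.2115] t 6.4833 F [-0.1 -0.5 -0.1] grip 0.006 j [-0.09 -0.18 -0.18  2.01 -0.    1.22  1.22]
tool axes (cols)
 [[ 0.094  0.076  0.993]
 [-0.006  0.997 -0.075]
 [-0.996  0.001  0.094]]
```

View pics/c3.png

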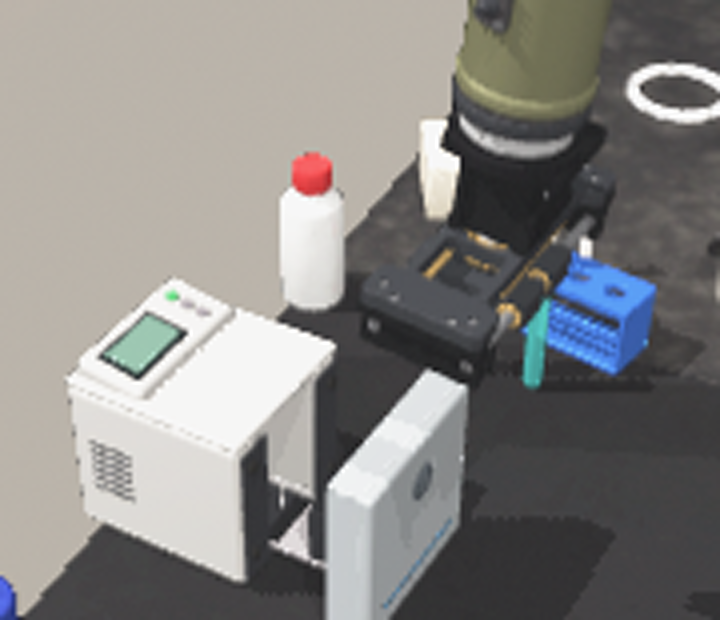

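View pics/c4.png

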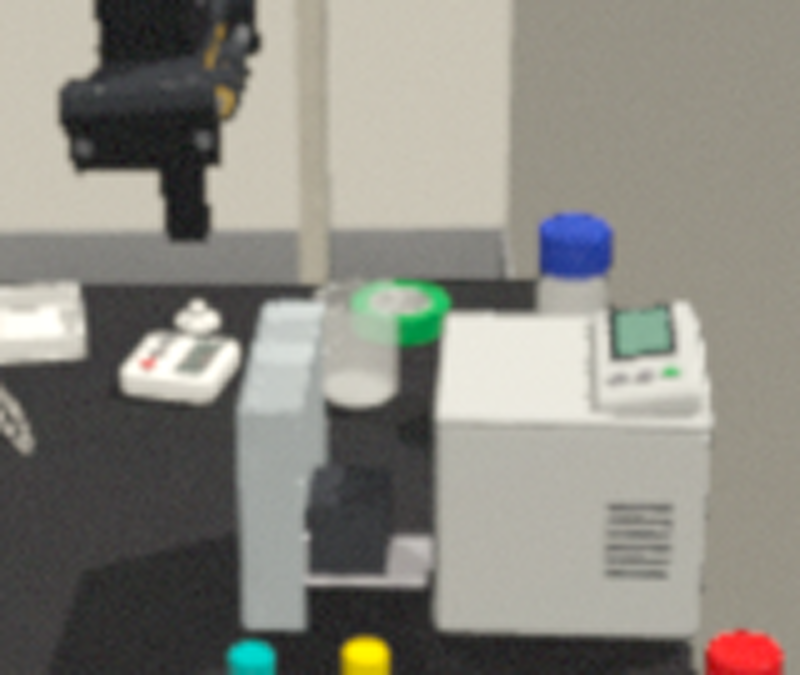

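```bash
python3 -m crank '[{"angular":[0,2,0],"delta_pos":[-0.015,0.002,0.03],"grip":0.04},{"angular":[0,5.3,0],"delta_pos":[-0.024,0.003,0.07],"grip":0.04},{"angular":[0,5.3,0],"delta_pos":[-0.024,0.004,0.11],"grip":0.04},{"angular":[0,5.3,0],"delta_pos":[-0.024,0.006,0.15],"grip":0.04},{"angular":[0,5.3,0],"delta_pos":[-0.024,0.006,0.173],"grip":0.04},{"angular":[0,5.3,0],"delta_pos":[-0.024,0.006,0.173],"grip":0.04},{"angular":[0,5.3,0],"delta_pos":[-0.024,0.006,0.173],"grip":0.04},{"angular":[0,5.3,0],"delta_pos":[-0.024,0.006,0.173],"grip":0.04}]';python3 -c "
from h import *
goal(0.61,-0.25,0.23,-4.3,0)
shot('wrist','wrist4')"
```

```text
clock: 7.25
eef_pos: [0.6017, 0.0853, 0.2465]
eef_rot: [0.059, 1.578, -0.059]
ft_force: [-0.5, -0.6, 0.2]
gripper_width: 0.437
ang 1 [-0.02 -0.43  0.04]
ang -1 [1.7998e+02 6.0000e-02 6.8000e-01]
delta [ 0.0165 -0.3337  0.0336] pos [0.6017 0.0853 0.2465] t 7.25 F [-0.5 -0.6  0.2] grip 0.437 j [-0.07  0.23 -0.13  1.52  0.03  1.4   1.29]
tool axes (cols)
 [[-0.008  0.075  0.997]
 [-0.     0.997 -0.075]
 [-1.    -0.001 -0.008]]
```

View pics/wrist4.png

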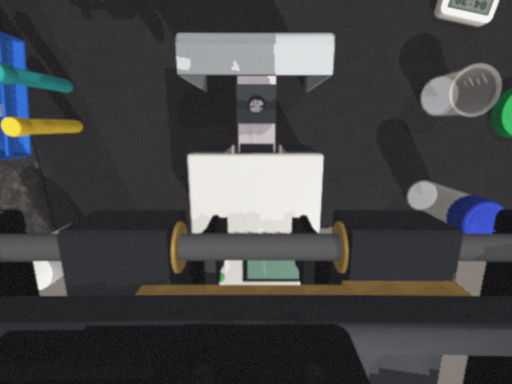

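```bash
python3 -c "
from h import *
crop('wrist4',216,60,296,160,6,'d1')
crop('wrist4',165,20,345,160,4,'d2')"
```

```text
(no output)
```

View pics/d1.png

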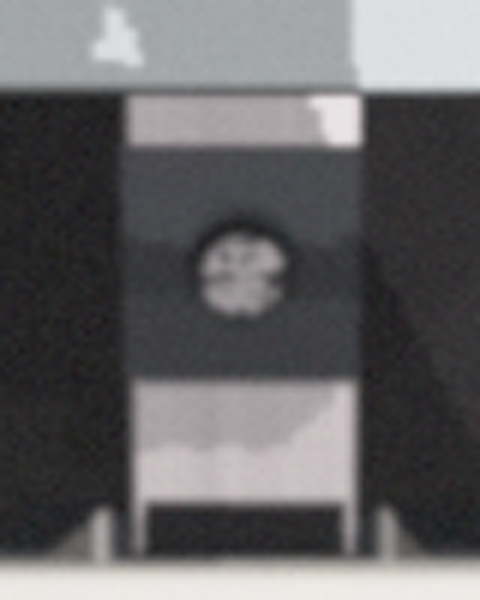

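View pics/d2.png

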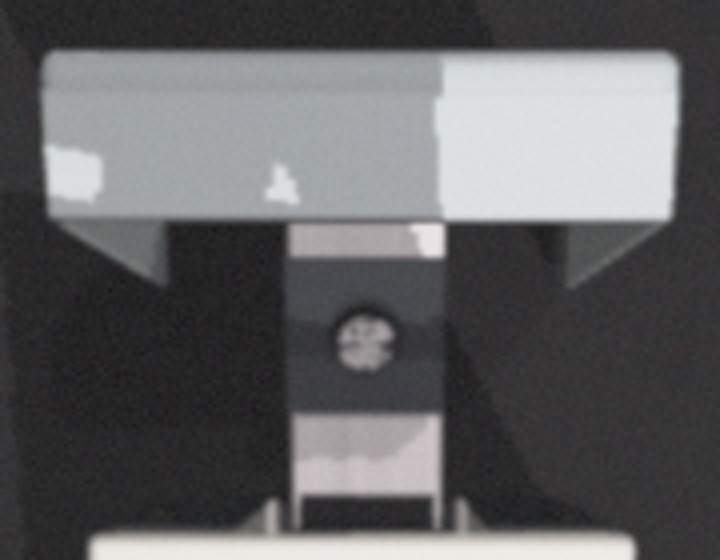

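```bash
python3 -m crank '[{"angular":[0,0,0],"delta_pos":[0,-0.04,0.005],"grip":0.04},{"angular":[0,0,0],"delta_pos":[0.005,-0.08,0.01],"grip":0.04},{"angular":[0,0,0],"delta_pos":[0.005,-0.12,0.015],"grip":0.04},{"angular":[0,0,0],"delta_pos":[0.005,-0.16,0.02],"grip":0.04},{"angular":[0,0,0],"delta_pos":[0.01,-0.2,0.025],"grip":0.04},{"angular":[0,0,0],"delta_pos":[0.01,-0.24,0.03],"grip":0.04},{"angular":[0,0,0],"delta_pos":[0.01,-0.28,0.03],"grip":0.04},{"angular":[0,0,0],"delta_pos":[0.01,-0.32,0.034],"grip":0.04},{"angular":[0,0,0],"delta_pos":[0.01,-0.334,0.034],"grip":0.04},{"angular":[0,0,0],"delta_pos":[0.01,-0.334,0.034],"grip":0.04},{"angular":[0,0,0],"delta_pos":[0.01,-0.334,0.034],"grip":0.04},{"angular":[0,0,0],"delta_pos":[0.01,-0.334,0.034],"grip":0.04}]';python3 -c "
from h import *
shot('wrist','wrist5')
crop('wrist5',150,0,350,210,3,'d3')
goal(0.4955,-0.245,0.2,-4.3,0)"
```

```text
clock: 8.3
eef_pos: [0.6118, -0.2479, 0.2386]
eef_rot: [0.059, 1.573, -0.056]
ft_force: [0.4, 0.9, -0.7]
gripper_width: 0.455
ang 1 [ 0.16 -0.19 -0.09]
ang -1 [-1.7984e+02  1.4000e-01 -2.9000e-01]
delta [ 0.039  -0.006  -0.1163] pos [ 0.6121 -0.2474  0.2387] t 8.35 F [-0.2  0.7 -0.1] grip 0.457 j [ 0.3   0.34  0.06  1.4  -0.02  1.41  1.86]
tool axes (cols)
 [[-0.003  0.072  0.997]
 [ 0.002  0.997 -0.072]
 [-1.     0.002 -0.003]]
```

View pics/wrist5.png

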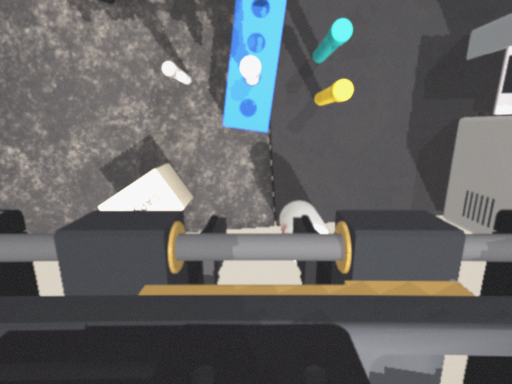

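View pics/d3.png

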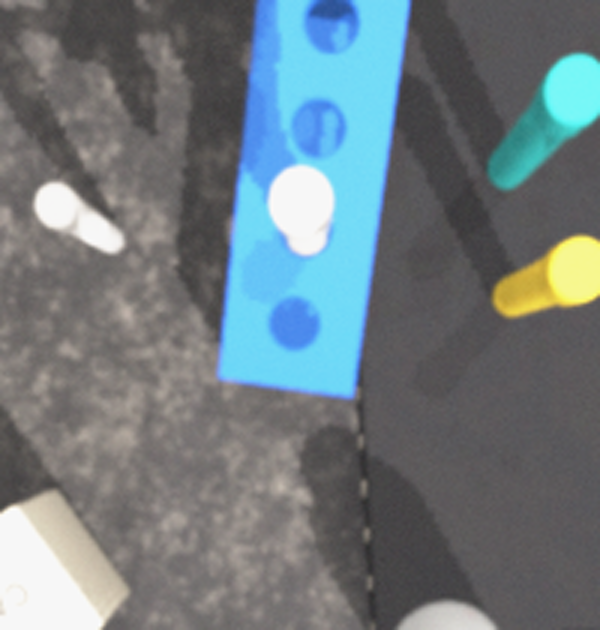

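```bash
python3 -c "
from h import *
np.set_printoptions(precision=4,suppress=True)
z=load('wrist4'); e=lambda x,y:(216+x/6,60+y/6)
for q in [(123,146),(358,146),(127,380),(361,380),(241.5,263)]: print(onz(z,*e(*q),.063))
print('floor disc',onz(z,*e(242,273),.018))
k=lambda x,y:(165+x/4,20+y/4)
print('panel top corners',[onz(z,*k(*q),.143) for q in [(43,55),(680,55),(47,215),(673,218)]])
"
```

```text
[0.4909 0.067  0.063 ]
[0.4944 0.1117 0.063 ]
[0.534  0.0637 0.063 ]
[0.5375 0.1096 0.063 ]
[0.5138 0.0879 0.063 ]
floor disc [0.513  0.0876 0.018 ]
panel top corners [array([0.458 , 0.0252, 0.143 ]), array([0.4683, 0.1589, 0.143 ]), array([0.4891, 0.0214, 0.143 ]), array([0.5001, 0.1571, 0.143 ])]
```

```bash
python3 -c "
from h import *
np.set_printoptions(precision=4,suppress=True)
z=load('wrist5'); e=lambda x,y:(150+x/3,y/3)
print('cap',onz(z,*e(301,201),.116)); print('holes',[onz(z,*e(*q),.062) for q in[(332,23),(319,127),(294,323)]])
print('teal',onz(z,*e(575,92),.113),'yel',onz(z,*e(577,270),.113),'small',onz(z,*e(56,206),.083))
goal(0.4955,-0.245,0.2,-4.3,0)
"
```

```text
cap [ 0.4956 -0.2478  0.116 ]
holes [array([ 0.4297, -0.233 ,  0.062 ]), array([ 0.4621, -0.2401,  0.062 ]), array([ 0.5286, -0.2548,  0.062 ])]
teal [ 0.4712 -0.1627  0.113 ] yel [ 0.522 -0.162  0.113] small [ 0.4854 -0.3326  0.083 ]
ang 1 [ 0.16 -0.19 -0.09]
ang -1 [-179.84    0.14   -0.29]
delta [ 0.039  -0.006  -0.1163] pos [ 0.6121 -0.2474  0.2387] t 8.35 F [-0.2  0.7 -0.1] grip 0.457 j [ 0.3   0.34  0.06  1.4  -0.02  1.41  1.86]
tool axes (cols)
 [[-0.003  0.072  0.997]
 [ 0.002  0.997 -0.072]
 [-1.     0.002 -0.003]]
```

```bash
python3 -m crank '[{"angular":[0,0,0],"delta_pos":[0.01,-0.003,-0.04],"grip":0.04},{"angular":[0,0,0],"delta_pos":[0.02,-0.006,-0.08],"grip":0.04},{"angular":[0,0,0],"delta_pos":[0.04,-0.008,-0.1163],"grip":0.04},{"angular":[0,0,0],"delta_pos":[0.07,-0.008,-0.1163],"grip":0.04},{"angular":[0,0,0],"delta_pos":[0.089,-0.008,-0.1163],"grip":0.04},{"angular":[0,0,0],"delta_pos":[0.089,-0.008,-0.1163],"grip":0.04},{"angular":[0,0,0],"delta_pos":[0.089,-0.008,-0.1163],"grip":0.04},{"angular":[0,0,0],"delta_pos":[0.089,-0.008,-0.1163],"grip":0.04}]';python3 -c "
from h import *
goal(0.4955,-0.2475,0.087,-4.3,0)"
```

```text
clock: 9.02
eef_pos: [0.4963, -0.2488, 0.1514]
eef_rot: [0.057, 1.572, -0.058]
ft_force: [-0.2, -0.0, -0.3]
gripper_width: 0.458
ang 1 [ 0.09 -0.09  0.03]
ang -1 [-1.7991e+02 -5.0000e-02 -1.4000e-01]
delta [ 0.0644  0.0012 -0.0008] pos [ 0.4963 -0.2488  0.1514] t 9.0167 F [-0.2 -0.  -0.3] grip 0.458 j [ 0.35  0.17  0.08  1.79 -0.01  1.19  1.92]
tool axes (cols)
 [[-0.002  0.073  0.997]
 [-0.     0.997 -0.073]
 [-1.    -0.001 -0.002]]
```

```bash
python3 -m crank '[{"angular":[0,0,0],"delta_pos":[0.02,0.001,-0.001],"grip":0.04},{"angular":[0,0,0],"delta_pos":[0.04,0.001,-0.001],"grip":0.04},{"angular":[0,0,0],"delta_pos":[0.055,0.001,-0.001],"grip":0.04},{"angular":[0,0,0],"delta_pos":[0.064,0.001,-0.001],"grip":0.04},{"angular":[0,0,0],"delta_pos":[0.064,0.001,-0.001],"grip":0.04},{"angular":[0,0,0],"delta_pos":[0.064,0.001,-0.001],"grip":0.04},{"angular":[0,0,0],"delta_pos":[0.064,0.001,-0.001],"grip":0.03},{"angular":[0,0,0],"delta_pos":[0.064,0.001,-0.001],"grip":0.025}]' 10;python3 -c "
from h import *
goal(0.4955,-0.2475,0.087,-4.3,0)
shot('side','side6');crop('side6',170,180,310,310,5,'e1');shot('scene','scene6');crop('scene6',220,60,350,200,4,'e2')"
```

```text
clock: 9.68
eef_pos: [0.4947, -0.249, 0.0874]
eef_rot: [0.059, 1.571, -0.06]
ft_force: [0.3, -0.0, 0.2]
gripper_width: 0.381
ang 1 [-0.03 -0.07  0.05]
ang -1 [1.7997e+02 8.0000e-02 1.1000e-01]
delta [0.0004 0.0015 0.0006] pos [ 0.4947 -0.249   0.0874] t 9.6833 F [ 0.3 -0.   0.2] grip 0.381 j [ 0.35  0.23  0.07  1.85 -0.02  1.06  1.93]
tool axes (cols)
 [[-0.001  0.076  0.997]
 [-0.001  0.997 -0.076]
 [-1.    -0.001 -0.001]]
```

View pics/e1.png

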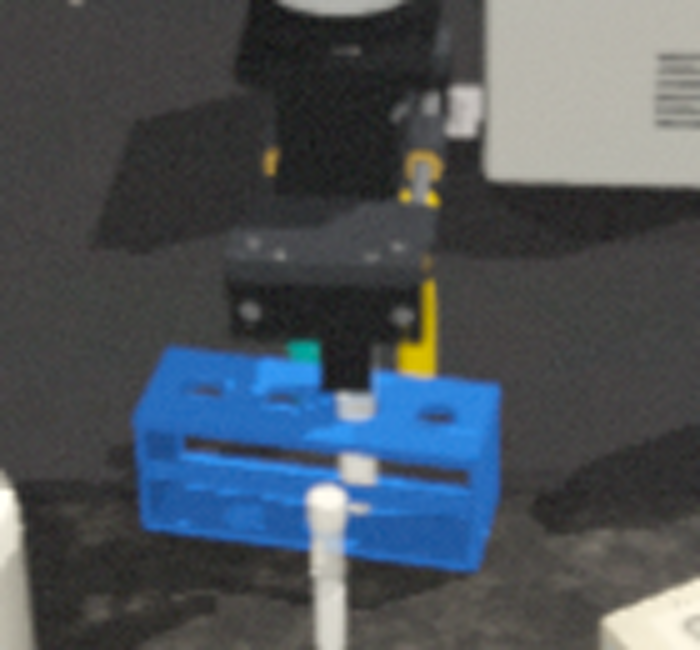

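View pics/e2.png

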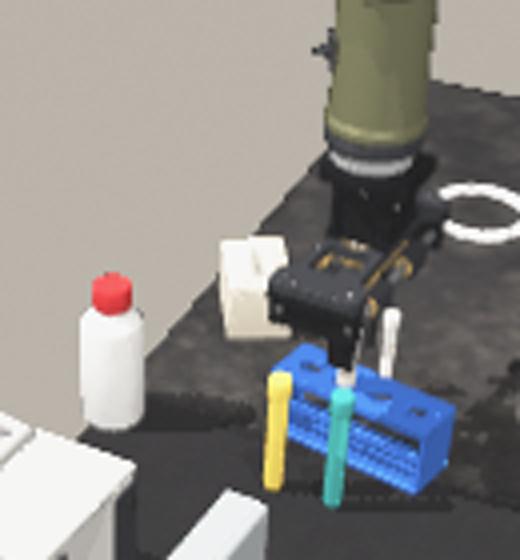

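```bash
python3 -c "
from h import *
s=load('side6')
f=lambda P:(proj(s,P)-[170,180])*5
print(f([[.4955,-.2475,.07],[.4955,-.2475,.062],[.4947,-.27,.095],[.4947,-.27,.0874]]))
im=cv2.imread('pics/side6.png'); print(im[248:270:2,225:252].mean(2).astype(int))"
```

```text
[[353.22026766 390.66557391]
 [353.55535792 405.6868196 ]
 [349.33084838 374.69371349]
 [349.67337129 389.46954213]]
[[ 55  51  58  74  77  82  82  78  64  47  33  31  30  32  35  35  37  33
   34  43  47  44  42  43  58  74  83]
 [ 68  72  81 100 106 105 106 111  96  49  32  27  37  36  36  39  36  32
   37  63  79  66  63  67  95 113 127]
 [136 134 127 130 129 131 127 123 105  61  33  33  30  29  31  29  34  29
   39  66  84  68  65  70  94 110 129]
 [149 147 145 145 145 147 147 146 126  78  31  33  34  28  38  32  35  31
   45 104 130 122 117 113 126 147 161]
 [142 139 140 138 140 139 141 138 121  73  33  34  35  33  31  34  33  33
   54 116 150 143 145 139 137 137 137]
 [105 104 105 109 108 108 113 113  97  83  76  82 104 130 125 108 101 101
  108 133 148 135 135 134 133 135 134]
 [105 105 101  94  98 111 118 117 113 122 125 117 150 181 192 190 187 186
  182 165 140 131 134 134 133 137 133]
 [112 115 116 126 124 112 113 111 114 110 109 114 145 179 191 192 189 185
  180 162 135 132 136 134 134 135 136]
 [110 110 114 108 110 110 113 112 111 112 112 119 128 141 154 159 160 156
  147 136 136 135 134 135 134 136 130]
 [111 109 109 114 112 109 123 134 144 142 146 143 148 145 147 141 135 135
  136 136 135 133 133 134 134 133 135]
 [104 106 106 104 107 110 110 113 118 120 125 130 132 133 137 135 131 130
  131 136 137 134 131 134 135 134 132]]
```

```bash
python3 -m crank '[{"angular":[0,0,0],"delta_pos":[0,0.0015,0.0015],"grip":0.03},{"angular":[0,0,0],"delta_pos":[0,0.0015,0.0015],"grip":0.02},{"angular":[0,0,0],"delta_pos":[0,0.0015,0.0015],"grip":0.01},{"angular":[0,0,0],"delta_pos":[0,0.0015,0.0015],"grip":0.01},{"angular":[0,0,0],"delta_pos":[0,0.0015,0.0015],"grip":0.01}]' 12; python3 -m crank '[{"angular":[0,0,0],"delta_pos":[0,0,0],"grip":0.01},{"angular":[0,0,0],"delta_pos":[0,0,0],"grip":0.01}]'
```

```text
clock: 10.2
eef_pos: [0.4952, -0.2472, 0.0859]
eef_rot: [0.06, 1.574, -0.059]
ft_force: [0.6, -0.6, 0.6]
gripper_width: 0.214
clock: 10.37
eef_pos: [0.4953, -0.2472, 0.0859]
eef_rot: [0.06, 1.573, -0.059]
ft_force: [-0.3, 0.0, 0.1]
gripper_width: 0.221
```

```bash
python3 -m crank '[{"angular":[0,0,0],"delta_pos":[-0.015,0,0],"grip":0.01},{"angular":[0,0,0],"delta_pos":[-0.04,0,0],"grip":0.01},{"angular":[0,0,0],"delta_pos":[-0.07,0,0],"grip":0.01},{"angular":[0,0,0],"delta_pos":[-0.1,0,0],"grip":0.01},{"angular":[0,0,0],"delta_pos":[-0.13,0,0],"grip":0.01},{"angular":[0,0,0],"delta_pos":[-0.154,0,0],"grip":0.01},{"angular":[0,0,0],"delta_pos":[-0.154,0,0],"grip":0.01},{"angular":[0,0,0],"delta_pos":[-0.154,0,0],"grip":0.01},{"angular":[0,0,0],"delta_pos":[-0.154,0,0],"grip":0.01}]'; python3 -c "
from h import *
goal(0.514,0.088,0.24,-4.3,0)
for n in ['scene','side','wrist']: shot(n,n+'7')
crop('wrist7',200,130,320,270,5,'f1');crop('side7',170,120,310,240,5,'f2');crop('scene7',220,40,350,180,4,'f3')"
```

```text
clock: 11.12
eef_pos: [0.4953, -0.247, 0.2389]
eef_rot: [0.06, 1.575, -0.059]
ft_force: [-0.9, 0.3, -1.4]
gripper_width: 0.217
ang 1 [-0.04 -0.29 -0.03]
ang -1 [ 1.7996e+02 -4.0000e-02  4.6000e-01]
delta [-0.0009  0.3354 -0.0067] pos [ 0.4953 -0.247   0.2389] t 11.1167 F [-0.9  0.3 -1.4] grip 0.217 j [ 0.34  0.11  0.08  1.67 -0.01  1.37  1.92]
tool axes (cols)
 [[-0.005  0.076  0.997]
 [ 0.001  0.997 -0.076]
 [-1.     0.    -0.005]]
```

View pics/f1.png

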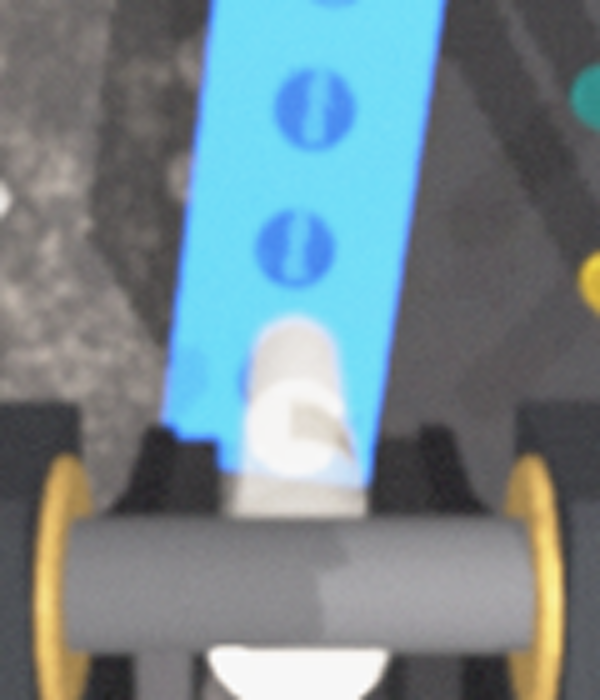

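View pics/f2.png

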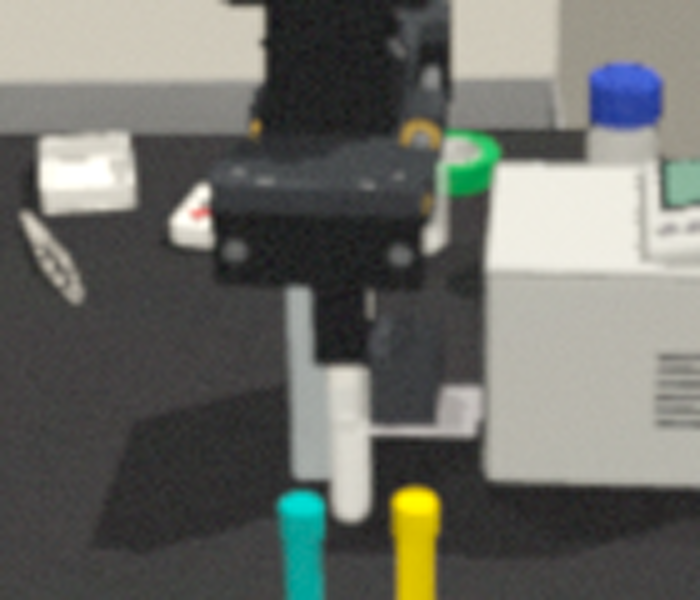

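View pics/f3.png

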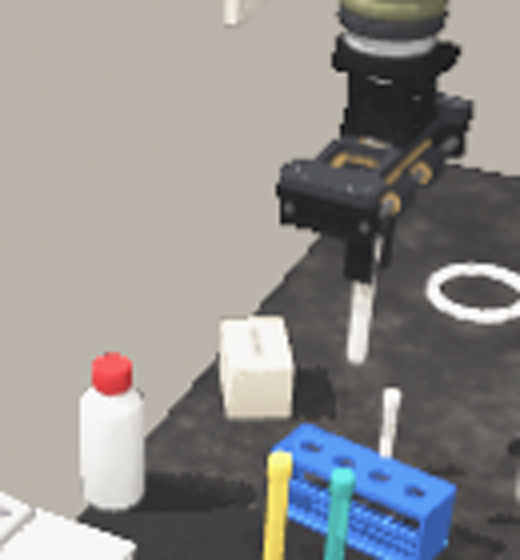

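```bash
cat > tube.py <<'E'
from h import *
import sys
def fit(tag_s,tag_w,p,bz):
    pass
def outline(z,c,ax,h0=0,h1=111,r=8.2):
    # silhouettes: projected centre line & extremes
    P=[]
    for h in (0,5,8,20,40,60,80,90):
        a=np.linspace(0,2*np.pi,24,endpoint=False)
        e1=np.cross(ax,[1,0,0]);e1/=np.linalg.norm(e1);e2=np.cross(ax,e1)
        q=proj(z,np.array([c+ax*h/1000+r/1000*(e1*np.cos(t)+e2*np.sin(t)) for t in a]))
        P.append((h,q.min(0),q.max(0)))
    return P
E
python3 -c "
from tube import *
np.set_printoptions(precision=1,suppress=True)
c=np.array([.4953,-.247,.158])
for n,o,s in(('side7',(170,120),5),('wrist7',(200,130),5),('scene7',(220,40),4)):
  print(n)
  for h,a,b in outline(load(n),c,np.array([0,0,1.])): print(h,(a-o)*s,(b-o)*s,'mid',(((a+b)/2)-o)*s)
"
```

```text
side7
0 [329.  506.7] [368.7 528.1] mid [348.9 517.4]
5 [328.7 496.5] [368.5 517.9] mid [348.6 507.2]
8 [328.6 490.4] [368.4 511.7] mid [348.5 501. ]
20 [327.9 465.6] [368.  486.7] mid [347.9 476.2]
40 [326.7 423.8] [367.2 444.4] mid [347.  434.1]
60 [325.6 381.1] [366.4 401.3] mid [346.  391.2]
80 [324.3 337.6] [365.6 357.3] mid [345.  347.4]
90 [323.7 315.5] [365.2 335. ] mid [344.5 325.2]
wrist7
0 [251.9 306.9] [344.5 396.4] mid [298.2 351.6]
5 [251.  313.7] [345.5 404.8] mid [298.3 359.2]
8 [250.5 317.9] [346.1 410. ] mid [298.3 363.9]
20 [248.3 335.6] [348.7 432.1] mid [298.5 383.9]
40 [244.  369.7] [353.7 474.3] mid [298.8 422. ]
60 [238.8 410.7] [359.6 525. ] mid [299.2 467.9]
80 [232.5 461. ] [366.9 587.1] mid [299.7 524. ]
90 [228.8 490.7] [371.2 623.6] mid [300.  557.2]
scene7
0 [344.8 356.3] [365.3 367.2] mid [355.1 361.8]
5 [345.4 351. ] [365.9 361.8] mid [355.6 356.4]
8 [345.7 347.8] [366.2 358.6] mid [356.  353.2]
20 [347.  334.8] [367.7 345.5] mid [357.3 340.1]
40 [349.2 312.7] [370.1 323.4] mid [359.6 318.1]
60 [351.4 290.3] [372.5 300.8] mid [362.  295.6]
80 [353.7 267.4] [375.  277.8] mid [364.4 272.6]
90 [354.9 255.8] [376.3 266.1] mid [365.6 261. ]
```

```bash
python3 -m crank '[{"angular":[0,0,0],"delta_pos":[-0.002,0.02,0],"grip":0.01},{"angular":[0,0,0],"delta_pos":[-0.002,0.055,0],"grip":0.01},{"angular":[0,0,0],"delta_pos":[-0.002,0.09,0],"grip":0.01},{"angular":[0,0,0],"delta_pos":[-0.002,0.13,0],"grip":0.01},{"angular":[0,0,0],"delta_pos":[-0.002,0.17,-0.002],"grip":0.01},{"angular":[0,0,0],"delta_pos":[-0.002,0.21,-0.004],"grip":0.01},{"angular":[0,0,0],"delta_pos":[-0.002,0.25,-0.006],"grip":0.01},{"angular":[0,0,0],"delta_pos":[-0.002,0.285,-0.007],"grip":0.01},{"angular":[0,0,0],"delta_pos":[-0.001,0.315,-0.007],"grip":0.01},{"angular":[0,0,0],"delta_pos":[-0.001,0.33,-0.007],"grip":0.01},{"angular":[0,0,0],"delta_pos":[-0.001,0.336,-0.007],"grip":0.01},{"angular":[0,0,0],"delta_pos":[-0.001,0.336,-0.007],"grip":0.01},{"angular":[0,0,0],"delta_pos":[-0.001,0.336,-0.007],"grip":0.01},{"angular":[0,0,0],"delta_pos":[-0.001,0.336,-0.007],"grip":0.01}]'; python3 -c "
from h import *
goal(0.5135,0.0885,0.15,-4.3,0)
for n in ['side','wrist']: shot(n,n+'8')
crop('wrist8',200,80,320,220,5,'g1');crop('side8',200,80,320,220,5,'g2')"
```

```text
clock: 12.43
eef_pos: [0.5143, 0.0862, 0.2405]
eef_rot: [0.061, 1.574, -0.062]
ft_force: [-0.5, -0.6, 0.4]
gripper_width: 0.218
ang 1 [-0.21 -0.25  0.06]
ang -1 [1.7979e+02 9.0000e-02 3.9000e-01]
delta [ 0.0905  0.0024 -0.0006] pos [0.5143 0.0862 0.2405] t 12.4333 F [-0.5 -0.6  0.4] grip 0.218 j [ 0.    0.05 -0.23  1.73  0.01  1.36  1.27]
tool axes (cols)
 [[-0.004  0.079  0.997]
 [-0.001  0.997 -0.079]
 [-1.    -0.001 -0.004]]
```

View pics/g1.png

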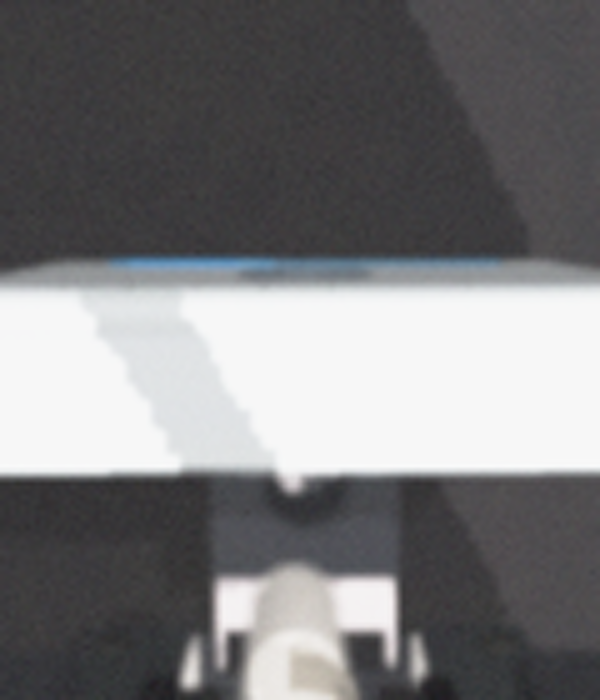

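View pics/g2.png

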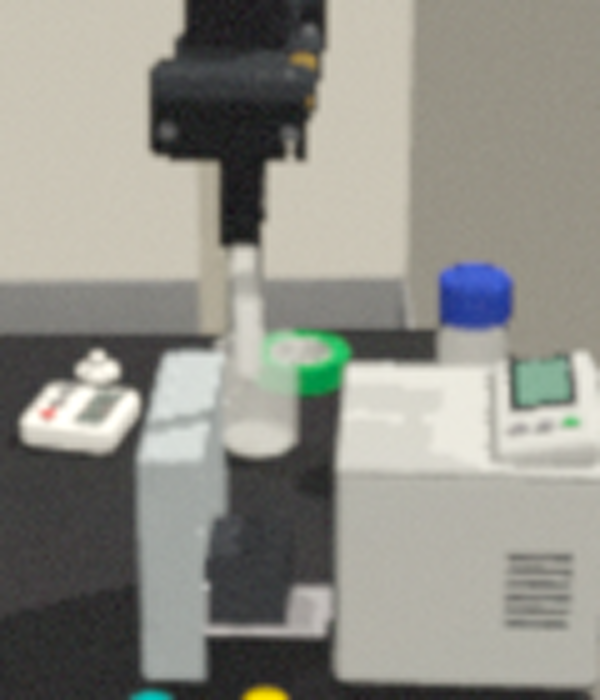

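```bash
python3 -c "
from tube import *
np.set_printoptions(precision=4,suppress=True)
crop('side8',230,170,280,215,14,'g3')
z=load('wrist8'); e=lambda x,y:(200+x/5,80+y/5)
print('well mid from block edges', onz(z,*e(210,520),.063),onz(z,*e(400,520),.063))
p=observe()['eef_pos']; print(p)
print('tube bottom', onz(z,*e(258,600),.165),onz(z,*e(335,600),.165), 'tip', onz(z,*e(296,563),.163))
a=np.radians(-4.3);xp=np.array([np.cos(a),np.sin(a)]);yp=np.array([-np.sin(a),np.cos(a)])
w=np.array([.514,.088])
s=load('side8')
P=[np.append(w+sx*.022*xp+sy*.023*yp,h) for h in(.063,.017) for sx,sy in((-1,-1),(1,-1),(1,1),(-1,1))]
print(((proj(s,P)-[230,170])*14).round(0))
for h,A,B in outline(s,np.array([p[0],p[1],p[2]-.081]),np.array([0,0,1.])): print(h,((A+B)/2-[200,80])*5)
"
```

```text
well mid from block edges [0.5193 0.064  0.063 ] [0.523  0.1102 0.063 ]
[0.5144 0.0865 0.2407]
tube bottom [0.5128 0.0791 0.165 ] [0.5139 0.0923 0.165 ] tip [0.5072 0.0861 0.163 ]
[[149. 291.]
 [374. 297.]
 [389. 187.]
 [170. 181.]
 [154. 494.]
 [375. 501.]
 [389. 386.]
 [174. 380.]]
0 [245.5868 376.9694]
5 [245.4921 368.4063]
8 [245.435  363.2525]
20 [245.2055 342.5169]
40 [244.8176 307.5227]
60 [244.4228 271.9711]
80 [244.0209 235.846 ]
90 [243.8173 217.5632]
```

View pics/g3.png

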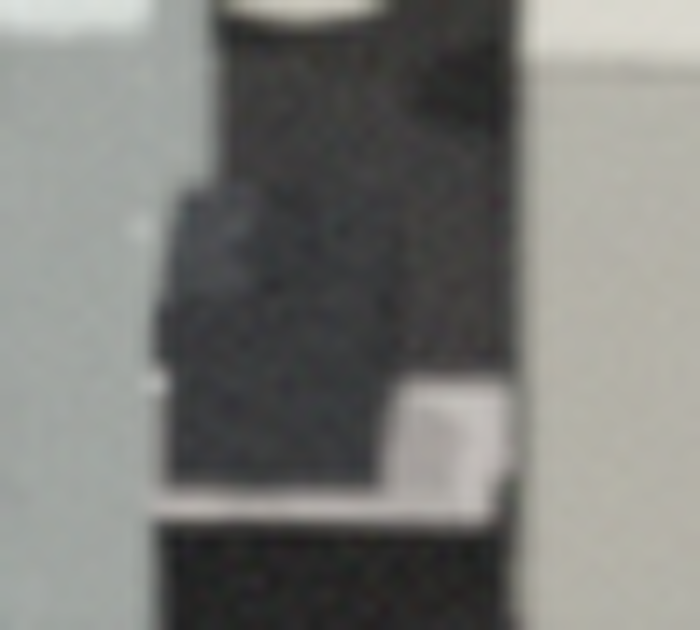

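```bash
python3 -m crank '[{"angular":[0,0,0],"delta_pos":[0.015,0.002,0],"grip":0.01},{"angular":[0,0,0],"delta_pos":[0.035,0.002,0],"grip":0.01},{"angular":[0,0,0],"delta_pos":[0.055,0.002,0],"grip":0.01},{"angular":[0,0,0],"delta_pos":[0.075,0.002,0],"grip":0.01},{"angular":[0,0,0],"delta_pos":[0.087,0.002,0],"grip":0.01},{"angular":[0,0,0],"delta_pos":[0.087,0.002,0],"grip":0.01},{"angular":[0,0,0],"delta_pos":[0.087,0.002,0],"grip":0.01},{"angular":[0,0,0],"delta_pos":[0.087,0.002,0],"grip":0.01}]'; python3 -c "
from h import *
goal(0.5143,0.0885,0.15,-4.3,0)
for n in ['side','wrist']: shot(n,n+'9')
crop('wrist9',200,80,320,220,5,'i1');crop('side9',225,130,285,215,8,'i2')"
```

```text
clock: 13.2
eef_pos: [0.5149, 0.0902, 0.1551]
eef_rot: [0.06, 1.572, -0.06]
ft_force: [0.1, -0.0, -0.5]
gripper_width: 0.217
ang 1 [-0.07 -0.11 -0.02]
ang -1 [ 1.7993e+02 -3.0000e-02  1.7000e-01]
delta [ 0.0051 -0.0018 -0.0005] pos [0.5149 0.0902 0.1551] t 13.2 F [ 0.1 -0.  -0.5] grip 0.217 j [-0.    0.11 -0.23  1.85  0.03  1.19  1.25]
tool axes (cols)
 [[-0.002  0.076  0.997]
 [ 0.001  0.997 -0.076]
 [-1.     0.    -0.002]]
```

View pics/i1.png

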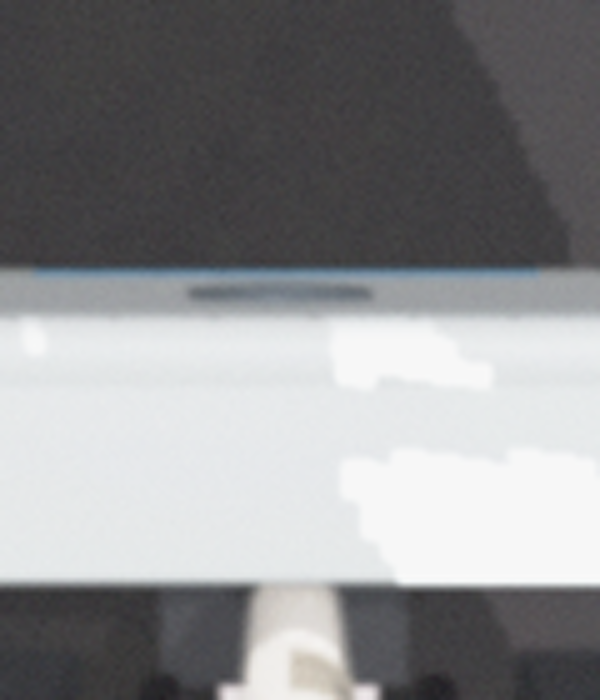

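View pics/i2.png

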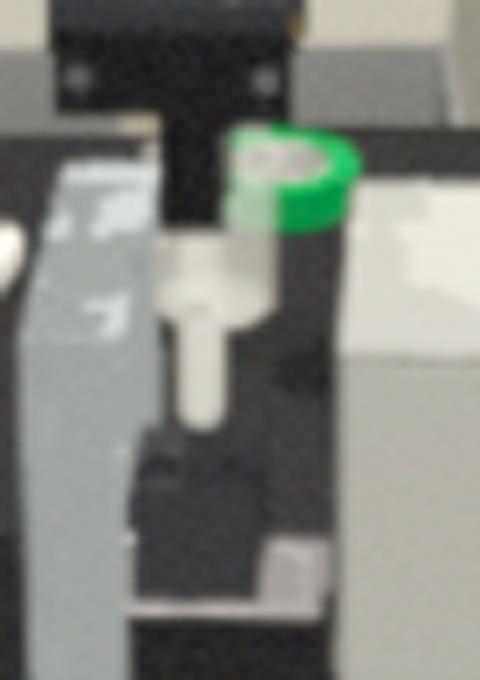

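```bash
python3 -m crank '[{"angular":[0,0,0],"delta_pos":[0,-0.0018,-0.0004],"grip":0.01},{"angular":[0,0,0],"delta_pos":[0.002,-0.0018,-0.0004],"grip":0.01},{"angular":[0,0,0],"delta_pos":[0.004,-0.0018,-0.0004],"grip":0.01},{"angular":[0,0,0],"delta_pos":[0.006,-0.0018,-0.0004],"grip":0.01},{"angular":[0,0,0],"delta_pos":[0.007,-0.0018,-0.0004],"grip":0.01},{"angular":[0,0,0],"delta_pos":[0.007,-0.0018,-0.0004],"grip":0.01}]'; python3 -c "
from h import *
goal(0.5143,0.0885,0.15,-4.3,0)
for n in ['side','wrist']: shot(n,n+'10')
crop('wrist10',200,80,320,220,5,'j1');crop('side10',225,130,285,215,8,'j2')"
```

```text
clock: 13.8
eef_pos: [0.5132, 0.0886, 0.1464]
eef_rot: [0.059, 1.574, -0.059]
ft_force: [0.7, 0.3, -0.7]
gripper_width: 0.218
ang 1 [-0.03 -0.25  0.01]
ang -1 [1.7997e+02 2.0000e-02 4.0000e-01]
delta [-0.0036 -0.      0.0011] pos [0.5132 0.0886 0.1464] t 13.8 F [ 0.7  0.3 -0.7] grip 0.218 j [-0.    0.11 -0.23  1.86  0.03  1.18  1.25]
tool axes (cols)
 [[-0.004  0.076  0.997]
 [ 0.     0.997 -0.076]
 [-1.    -0.    -0.004]]
```

View pics/j1.png

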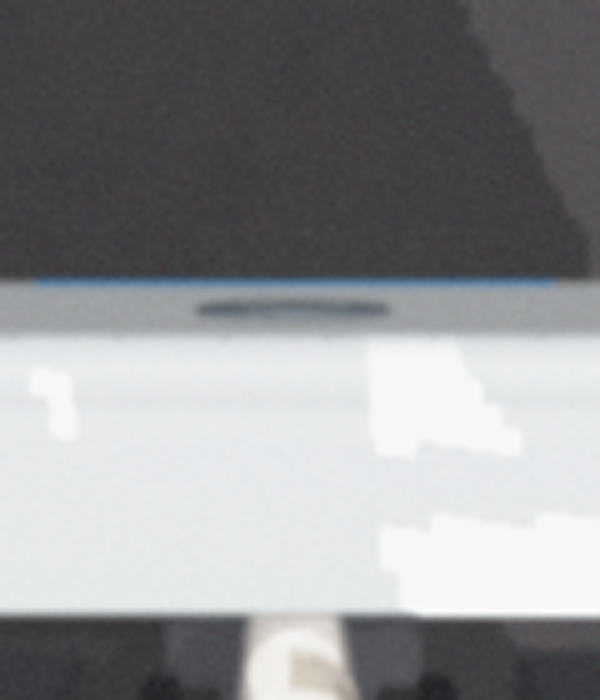

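View pics/j2.png

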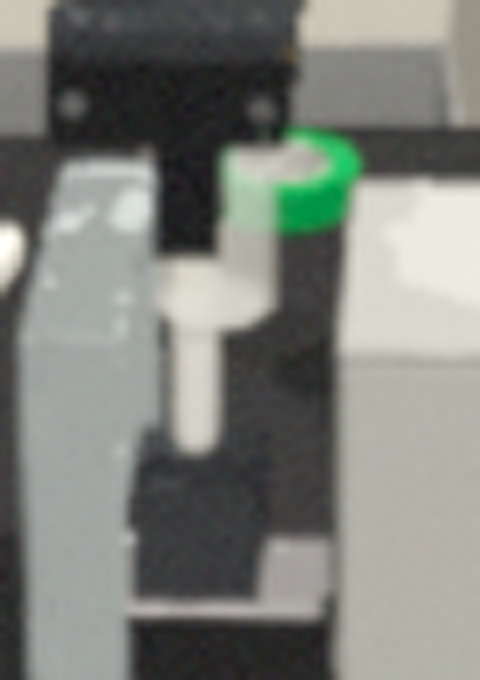

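```bash
python3 -m crank '[{"angular":[0,0,0],"delta_pos":[0,0,0.001],"grip":0.01},{"angular":[0,0,0],"delta_pos":[0,0,0.001],"grip":0.01},{"angular":[0,0,0],"delta_pos":[0,0,0.001],"grip":0.01}]'
python3 -m crank '[{"angular":[0,0,0],"delta_pos":[0.001,0,0],"grip":0.01},{"angular":[0,0,0],"delta_pos":[0.001,0,0],"grip":0.01}]'
```

```text
clock: 14.15
eef_pos: [0.5146, 0.0885, 0.1469]
eef_rot: [0.06, 1.574, -0.059]
ft_force: [0.1, 0.7, -0.7]
gripper_width: 0.217
clock: 14.32
eef_pos: [0.5144, 0.0885, 0.1457]
eef_rot: [0.06, 1.574, -0.059]
ft_force: [-0.5, 0.6, -0.3]
gripper_width: 0.216
```

```bash
for i in 1 2 3 4; do python3 -m crank '[{"angular":[0,0,0],"delta_pos":[0.0015,0,0],"grip":0.01}]' | tr '\n' ' '; echo; done
```

```text
clock: 14.4 eef_pos: [0.5146, 0.0886, 0.1445] eef_rot: [0.06, 1.573, -0.059] ft_force: [-0.7, 1.1, -0.3] gripper_width: 0.212 
clock: 14.48 eef_pos: [0.5145, 0.0886, 0.1428] eef_rot: [0.06, 1.573, -0.059] ft_force: [0.3, -1.0, -0.4] gripper_width: 0.214 
clock: 14.57 eef_pos: [0.5144, 0.0885, 0.1412] eef_rot: [0.06, 1.574, -0.059] ft_force: [-0.4, -0.5, -0.8] gripper_width: 0.216 
clock: 14.65 eef_pos: [0.5144, 0.0885, 0.1396] eef_rot: [0.06, 1.574, -0.059] ft_force: [0.2, -0.6, 0.5] gripper_width: 0.213
```

Bottom at 0.0587, inside the mouth without any force. Continue down.

```bash
for i in 1 2 3 4; do python3 -m crank '[{"angular":[0,0,0],"delta_pos":[0.002,0,0],"grip":0.01}]' | tr '\n' ' '; echo; done
```

```text
clock: 14.73 eef_pos: [0.5145, 0.0886, 0.1377] eef_rot: [0.06, 1.574, -0.059] ft_force: [0.2, 0.7, -0.2] gripper_width: 0.217 
clock: 14.82 eef_pos: [0.5144, 0.0885, 0.1356] eef_rot: [0.06, 1.574, -0.059] ft_force: [1.2, 0.7, -0.8] gripper_width: 0.216 
clock: 14.9 eef_pos: [0.5144, 0.0885, 0.1336] eef_rot: [0.06, 1.574, -0.059] ft_force: [0.1, -0.7, -0.1] gripper_width: 0.215 
clock: 14.98 eef_pos: [0.5144, 0.0885, 0.1316] eef_rot: [0.06, 1.574, -0.059] ft_force: [0.0, 0.9, 0.5] gripper_width: 0.211
```

```bash
for i in 1 2 3 4; do python3 -m crank '[{"angular":[0,0,0],"delta_pos":[0.002,0,0],"grip":0.01}]' | tr '\n' ' '; echo; done
```

```text
clock: 15.07 eef_pos: [0.5144, 0.0886, 0.1296] eef_rot: [0.06, 1.574, -0.059] ft_force: [0.4, -0.0, -0.4] gripper_width: 0.217 
clock: 15.15 eef_pos: [0.5144, 0.0886, 0.1276] eef_rot: [0.06, 1.574, -0.059] ft_force: [0.4, -0.1, -0.4] gripper_width: 0.216 
clock: 15.23 eef_pos: [0.5144, 0.0885, 0.1256] eef_rot: [0.06, 1.574, -0.059] ft_force: [0.0, 1.0, -0.8] gripper_width: 0.217 
clock: 15.32 eef_pos: [0.5144, 0.0885, 0.1237] eef_rot: [0.06, 1.574, -0.059] ft_force: [0.1, -0.0, -0.8] gripper_width: 0.216
```

```bash
for i in 1 2 3 4; do python3 -m crank '[{"angular":[0,0,0],"delta_pos":[0.002,0,0],"grip":0.01},{"angular":[0,0,0],"delta_pos":[0.004,0,0],"grip":0.01}]' | tr '\n' ' '; echo; done
```

```text
clock: 15.48 eef_pos: [0.5144, 0.0885, 0.1197] eef_rot: [0.06, 1.574, -0.059] ft_force: [-0.1, -0.6, 0.8] gripper_width: 0.217 
clock: 15.65 eef_pos: [0.5144, 0.0885, 0.1157] eef_rot: [0.06, 1.574, -0.059] ft_force: [-0.5, -0.3, 0.5] gripper_width: 0.216 
clock: 15.82 eef_pos: [0.5144, 0.0885, 0.1117] eef_rot: [0.06, 1.574, -0.059] ft_force: [0.8, 0.4, -0.0] gripper_width: 0.211 
clock: 15.98 eef_pos: [0.5144, 0.0886, 0.1077] eef_rot: [0.06, 1.574, -0.059] ft_force: [-2.0, -0.9, -0.0] gripper_width: 0.218
```

```bash
for i in 1 2 3 4 ; do python3 -m crank '[{"angular":[0,0,0],"delta_pos":[0.0012,0,0],"grip":0.01}]' | tr '\n' ' '; echo; done
```

```text
clock: 16.07 eef_pos: [0.5142, 0.0885, 0.1064] eef_rot: [0.06, 1.574, -0.06] ft_force: [0.4, -0.5, -0.2] gripper_width: 0.219 
clock: 16.15 eef_pos: [0.5143, 0.0885, 0.1053] eef_rot: [0.06, 1.574, -0.06] ft_force: [0.1, 0.1, 0.1] gripper_width: 0.214 
clock: 16.23 eef_pos: [0.5144, 0.0886, 0.1042] eef_rot: [0.06, 1.574, -0.059] ft_force: [0.1, -0.9, -0.0] gripper_width: 0.217 
clock: 16.32 eef_pos: [0.5144, 0.0885, 0.103] eef_rot: [0.06, 1.574, -0.059] ft_force: [1.1, -0.0, -0.9] gripper_width: 0.218
```

```bash
for i in 1 2 3 4 ; do python3 -m crank '[{"angular":[0,0,0],"delta_pos":[0.0007,0,0],"grip":0.01}]' | tr '\n' ' '; echo; done
```

```text
clock: 16.4 eef_pos: [0.5143, 0.0885, 0.1022] eef_rot: [0.06, 1.574, -0.059] ft_force: [0.5, -0.0, 0.1] gripper_width: 0.217 
clock: 16.48 eef_pos: [0.5144, 0.0886, 0.1016] eef_rot: [0.06, 1.574, -0.059] ft_force: [-0.2, 0.0, -0.4] gripper_width: 0.216 
clock: 16.57 eef_pos: [0.5144, 0.0886, 0.1009] eef_rot: [0.06, 1.574, -0.059] ft_force: [0.1, -0.2, -0.1] gripper_width: 0.217 
clock: 16.65 eef_pos: [0.5144, 0.0886, 0.1003] eef_rot: [0.06, 1.574, -0.059] ft_force: [0.1, -0.2, -0.2] gripper_width: 0.217
```

```bash
for i in 1 2 3 ; do python3 -m crank '[{"angular":[0,0,0],"delta_pos":[0.0005,0,0],"grip":0.01}]' | tr '\n' ' '; echo; done
```

```text
clock: 16.73 eef_pos: [0.5143, 0.0885, 0.0997] eef_rot: [0.06, 1.574, -0.059] ft_force: [-0.2, 0.0, -0.5] gripper_width: 0.216 
clock: 16.82 eef_pos: [0.5144, 0.0886, 0.0992] eef_rot: [0.06, 1.574, -0.059] ft_force: [0.3, -0.4, -0.1] gripper_width: 0.217 
clock: 16.9 eef_pos: [0.5145, 0.0886, 0.0989] eef_rot: [0.06, 1.573, -0.059] ft_force: [-0.6, -0.6, 2.7] gripper_width: 0.22
```

```bash
python3 -m crank '[{"angular":[0,0,0],"delta_pos":[-0.0003,0,0],"grip":0.025},{"angular":[0,0,0],"delta_pos":[-0.0003,0,0],"grip":0.035},{"angular":[0,0,0],"delta_pos":[-0.0003,0,0],"grip":0.04},{"angular":[0,0,0],"delta_pos":[-0.0003,0,0],"grip":0.04},{"angular":[0,0,0],"delta_pos":[-0.02,0,0],"grip":0.04},{"angular":[0,0,0],"delta_pos":[-0.05,0,0],"grip":0.04},{"angular":[0,0,0],"delta_pos":[-0.085,0,0],"grip":0.04},{"angular":[0,0,0],"delta_pos":[-0.12,0,0],"grip":0.04},{"angular":[0,0,0],"delta_pos":[-0.12,0,0],"grip":0.04},{"angular":[0,0,0],"delta_pos":[-0.12,0,0],"grip":0.04}]';python3 -c "
from h import *
goal(0.425,0.095,0.22,-4.3,4)
for n in ['side','wrist']: shot(n,n+'11')
crop('side11',225,110,285,215,6,'k2')"
```

```text
clock: 17.73
eef_pos: [0.5163, 0.0889, 0.2213]
eef_rot: [0.06, 1.569, -0.059]
ft_force: [-0.7, 0.9, -0.6]
gripper_width: 0.461
ang 1 [-0.04 -3.92 -0.06]
ang -1 [ 1.7986e+02 -9.0000e-02  6.1600e+00]
delta [ 0.0011 -0.0008 -0.0915] pos [0.5163 0.0889 0.2213] t 17.7333 F [-0.7  0.9 -0.6] grip 0.461 j [-0.    0.06 -0.23  1.76  0.01  1.32  1.26]
tool axes (cols)
 [[ 0.001  0.076  0.997]
 [ 0.001  0.997 -0.076]
 [-1.     0.001  0.001]]
```

View pics/k2.png

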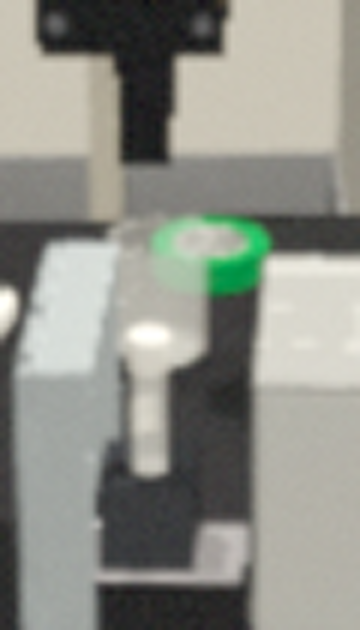

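```bash
python3 -c "
from h import *
s=load('side11'); print(proj(s,[[.5152,.088,.129],[.5152,.088,.063]]), 'obs top',225+148/6,110+325/6)"
python3 -m crank '[{"angular":[0,-1,0],"delta_pos":[0,0,-0.02],"grip":0.02},{"angular":[0,-3,0],"delta_pos":[0,-0.001,-0.05],"grip":0},{"angular":[0,-5,0],"delta_pos":[0,-0.002,-0.075],"grip":0},{"angular":[0,-5,0],"delta_pos":[0.006,-0.002,-0.0835],"grip":0},{"angular":[0,-5,0],"delta_pos":[0.006,-0.002,-0.0835],"grip":0},{"angular":[0,-5,0],"delta_pos":[0.006,-0.002,-0.0835],"grip":0},{"angular":[0,-5,0],"delta_pos":[0.006,-0.002,-0.0835],"grip":0},{"angular":[0,-5,0],"delta_pos":[0.006,-0.002,-0.0835],"grip":0}]' 20;python3 -c "
from h import *
goal(0.433,0.093,0.106,-4.3,5)"
```

```text
[[249.54384614 165.51678194]
 [249.77260871 187.00662917]] obs top 249.66666666666666 164.16666666666666
clock: 18.5
eef_pos: [0.4324, 0.0927, 0.2128]
eef_rot: [0.057, 1.487, -0.062]
ft_force: [0.1, 0.9, 0.6]
gripper_width: 0.02
ang 1 [-0.08 -0.26 -0.01]
ang -1 [ 1.7992e+02 -2.0000e-02  4.0000e-01]
delta [ 0.1065  0.0003 -0.0082] pos [0.4324 0.0927 0.2128] t 18.5 F [0.1 0.9 0.6] grip 0.02 j [-0.01 -0.18 -0.25  2.   -0.02  1.24  1.24]
tool axes (cols)
 [[ 0.082  0.076  0.994]
 [-0.006  0.997 -0.076]
 [-0.997  0.     0.083]]
```

```bash
python3 -m crank '[{"angular":[0,0,0],"delta_pos":[0.025,0,-0.003],"grip":0},{"angular":[0,0,0],"delta_pos":[0.055,0,-0.006],"grip":0},{"angular":[0,0,0],"delta_pos":[0.08,0,-0.008],"grip":0},{"angular":[0,0,0],"delta_pos":[0.1,0,-0.0085],"grip":0},{"angular":[0,0,0],"delta_pos":[0.106,0,-0.0085],"grip":0},{"angular":[0,0,0],"delta_pos":[0.106,0,-0.0085],"grip":0},{"angular":[0,0,0],"delta_pos":[0.106,0,-0.0085],"grip":0},{"angular":[0,0,0],"delta_pos":[0.106,0,-0.0085],"grip":0}]' ;python3 -c "
from h import *
goal(0.446,0.092,0.106,-4.3,5)"
```

```text
clock: 19.17
eef_pos: [0.4331, 0.0931, 0.1082]
eef_rot: [0.057, 1.484, -0.061]
ft_force: [0.2, 0.3, 0.2]
gripper_width: 0.0
ang 1 [-0.05 -0.09 -0.04]
ang -1 [ 1.7995e+02 -6.0000e-02  1.4000e-01]
delta [ 0.0033 -0.0001  0.0127] pos [0.4331 0.0931 0.1082] t 19.1667 F [0.2 0.3 0.2] grip 0.0 j [-0.01 -0.08 -0.27  2.14  0.01  1.    1.21]
tool axes (cols)
 [[ 0.085  0.076  0.993]
 [-0.006  0.997 -0.076]
 [-0.996  0.001  0.086]]
```

```bash
python3 -m crank '[{"angular":[0,0,0],"delta_pos":[0.001,0,0.003],"grip":0},{"angular":[0,0,0],"delta_pos":[0.002,0,0.006],"grip":0},{"angular":[0,0,0],"delta_pos":[0.0025,0,0.009],"grip":0},{"angular":[0,0,0],"delta_pos":[0.003,0,0.011],"grip":0},{"angular":[0,0,0],"delta_pos":[0.003,0,0.013],"grip":0}]'
for i in 1 2 3 4; do python3 -m crank '[{"angular":[0,0,0],"delta_pos":[0.0001,0,0.0015],"grip":0}]' | grep -v rot | tr '\n' ' '; echo; done
```

```text
clock: 19.58
eef_pos: [0.4453, 0.0918, 0.105]
eef_rot: [0.056, 1.486, -0.061]
ft_force: [1.2, 0.1, -0.0]
gripper_width: -0.001
clock: 19.67 eef_pos: [0.4467, 0.0917, 0.105] ft_force: [0.5, 0.1, -1.0] gripper_width: 0.002 
clock: 19.75 eef_pos: [0.448, 0.0916, 0.1049] ft_force: [-0.8, 0.0, -0.5] gripper_width: 0.004 
clock: 19.83 eef_pos: [0.4495, 0.0915, 0.1049] ft_force: [-0.4, 0.3, 0.4] gripper_width: 0.008 
clock: 19.92 eef_pos: [0.451, 0.0914, 0.1049] ft_force: [-0.2, -0.2, -0.1] gripper_width: 0.001
```

```bash
for i in 1 2 3 4 5; do python3 -m crank '[{"angular":[0,0,0],"delta_pos":[0,0,0.0015],"grip":0}]' | grep -v rot | tr '\n' ' '; echo; done
```

```text
clock: 20.0 eef_pos: [0.4516, 0.0913, 0.1048] ft_force: [-3.9, 0.7, 2.5] gripper_width: 0.006 
clock: 20.08 eef_pos: [0.4529, 0.0912, 0.1049] ft_force: [-4.2, 0.9, 1.7] gripper_width: 0.005 
clock: 20.17 eef_pos: [0.4544, 0.0911, 0.1049] ft_force: [-3.9, 0.6, 1.4] gripper_width: 0.007 
clock: 20.25 eef_pos: [0.456, 0.0909, 0.1049] ft_force: [-3.3, 0.3, 0.2] gripper_width: 0.005 
clock: 20.33 eef_pos: [0.4576, 0.0908, 0.105] ft_force: [-2.7, 0.9, -1.2] gripper_width: 0.002
```

```bash
python3 -m crank '[{"angular":[0,0,0],"delta_pos":[0.0002,0,0.002],"grip":0},{"angular":[0,0,0],"delta_pos":[0.0003,0,0.0045],"grip":0},{"angular":[0,0,0],"delta_pos":[0.0006,0,0.007],"grip":0},{"angular":[0,0,0],"delta_pos":[0.0008,0,0.0095],"grip":0},{"angular":[0,0,0],"delta_pos":[0.001,0,0.012],"grip":0},{"angular":[0,0,0],"delta_pos":[0.0012,0,0.0145],"grip":0},{"angular":[0,0,0],"delta_pos":[0.0014,0,0.017],"grip":0},{"angular":[0,0,0],"delta_pos":[0.0016,0,0.019],"grip":0},{"angular":[0,0,0],"delta_pos":[0.0018,0,0.021],"grip":0},{"angular":[0,0,0],"delta_pos":[0.0019,0,0.023],"grip":0}]'
python3 -m crank '[{"angular":[0,0,0],"delta_pos":[0.0002,0,0.0025],"grip":0},{"angular":[0,0,0],"delta_pos":[0.0004,0,0.005],"grip":0},{"angular":[0,0,0],"delta_pos":[0.0006,0,0.0075],"grip":0},{"angular":[0,0,0],"delta_pos":[0.0008,0,0.01],"grip":0},{"angular":[0,0,0],"delta_pos":[0.001,0,0.0125],"grip":0},{"angular":[0,0,0],"delta_pos":[0.0012,0,0.015],"grip":0},{"angular":[0,0,0],"delta_pos":[0.0014,0,0.0175],"grip":0},{"angular":[0,0,0],"delta_pos":[0.0016,0,0.0195],"grip":0},{"angular":[0,0,0],"delta_pos":[0.0018,0,0.0215],"grip":0},{"angular":[0,0,0],"delta_pos":[0.0019,0,0.023],"grip":0}]'
```

```text
clock: 21.17
eef_pos: [0.4812, 0.089, 0.1053]
eef_rot: [0.056, 1.487, -0.061]
ft_force: [-4.2, 1.7, -3.2]
gripper_width: 0.007
clock: 22.0
eef_pos: [0.5045, 0.0872, 0.1055]
eef_rot: [0.056, 1.487, -0.061]
ft_force: [-4.9, 0.9, -4.2]
gripper_width: 0.006
```

```bash
python3 -m crank '[{"angular":[0,0,0],"delta_pos":[0.0005,0,0.002],"grip":0},{"angular":[0,0,0],"delta_pos":[0.0009,0,0.004],"grip":0},{"angular":[0,0,0],"delta_pos":[0.0013,0,0.006],"grip":0},{"angular":[0,0,0],"delta_pos":[0.0016,0,0.008],"grip":0},{"angular":[0,0,0],"delta_pos":[0.0018,0,0.01],"grip":0},{"angular":[0,0,0],"delta_pos":[0.002,0,0.012],"grip":0}]'
for i in 1 2 3; do python3 -m crank '[{"angular":[0,0,0],"delta_pos":[0.0002,0,0.0015],"grip":0},{"angular":[0,0,0],"delta_pos":[0.0003,0,0.003],"grip":0}]'| grep -v rot | tr '\n' ' '; echo; done
```

```text
clock: 22.5
eef_pos: [0.5172, 0.0862, 0.1053]
eef_rot: [0.056, 1.485, -0.061]
ft_force: [-5.1, -0.5, -1.2]
gripper_width: 0.003
clock: 22.67 eef_pos: [0.5202, 0.086, 0.1053] ft_force: [-4.9, 0.1, -0.5] gripper_width: 0.004 
clock: 22.83 eef_pos: [0.5232, 0.0858, 0.1053] ft_force: [-6.1, 0.6, 0.5] gripper_width: 0.006 
clock: 23.0 eef_pos: [0.5262, 0.0856, 0.1053] ft_force: [-5.9, -0.4, -0.8] gripper_width: 0.004
```

Now at 0; the click is expected at about 0.5373.

```bash
for i in 1 2 3 4 5 6 7 8; do python3 -m crank '[{"angular":[0,0,0],"delta_pos":[0.0001,0,0.001],"grip":0}]'| grep -v rot | tr '\n' ' '; echo; done
```

```text
clock: 23.08 eef_pos: [0.5273, 0.0855, 0.1053] ft_force: [-5.4, -0.4, -0.1] gripper_width: 0.004 
clock: 23.17 eef_pos: [0.5282, 0.0854, 0.1053] ft_force: [-6.0, 0.3, 0.3] gripper_width: 0.003 
clock: 23.25 eef_pos: [0.5293, 0.0853, 0.1053] ft_force: [-5.5, 0.2, -0.2] gripper_width: 0.005 
clock: 23.33 eef_pos: [0.5302, 0.0852, 0.1053] ft_force: [-6.2, 0.2, 0.2] gripper_width: 0.003 
clock: 23.42 eef_pos: [0.5313, 0.0852, 0.1053] ft_force: [-5.9, 0.5, 0.8] gripper_width: 0.006 
clock: 23.5 eef_pos: [0.5323, 0.0851, 0.1053] ft_force: [-6.3, -0.2, -0.3] gripper_width: 0.003 
clock: 23.58 eef_pos: [0.5333, 0.0851, 0.1053] ft_force: [-4.5, 0.8, 1.1] gripper_width: 0.004 
clock: 23.67 eef_pos: [0.5343, 0.085, 0.1053] ft_force: [-4.7, 0.5, 0.4] gripper_width: 0.006
```

```bash
for i in 1 2 3 4; do python3 -m crank '[{"angular":[0,0,0],"delta_pos":[0,0,0.0005],"grip":0}]'| grep -v rot | tr '\n' ' '; echo; done
```

```text
clock: 23.75 eef_pos: [0.5348, 0.0849, 0.1053] ft_force: [-6.8, 0.2, 0.5] gripper_width: 0.007 
clock: 23.83 eef_pos: [0.5353, 0.0849, 0.1053] ft_force: [-5.0, 0.9, -0.4] gripper_width: 0.009 
clock: 23.92 eef_pos: [0.5356, 0.0849, 0.1053] ft_force: [-6.6, 0.5, 0.6] gripper_width: 0.002 
clock: 24.0 eef_pos: [0.5361, 0.0848, 0.1053] ft_force: [-6.1, -0.1, -0.8] gripper_width: 0.008
```

```bash
for i in 1 2 3 4; do python3 -m crank '[{"angular":[0,0,0],"delta_pos":[0,0,0.0004],"grip":0}]'| grep -v rot | tr '\n' ' '; echo; done
```

```text
clock: 24.08 eef_pos: [0.5364, 0.0848, 0.1053] ft_force: [-6.5, -0.1, 0.4] gripper_width: 0.007 
clock: 24.17 eef_pos: [0.5368, 0.0848, 0.1053] ft_force: [-6.7, 0.7, -0.1] gripper_width: 0.002 
clock: 24.25 eef_pos: [0.5371, 0.0847, 0.1054] ft_force: [-6.2, 0.6, 0.1] gripper_width: 0.004 
clock: 24.33 eef_pos: [0.5375, 0.0847, 0.1054] ft_force: [-6.1, 0.4, -0.9] gripper_width: 0.007
```

```bash
for i in 1 2; do python3 -m crank '[{"angular":[0,0,0],"delta_pos":[0,0,0.0003],"grip":0}]'| grep -v rot | tr '\n' ' '; echo; done
```

```text
clock: 24.42 eef_pos: [0.5376, 0.0847, 0.1053] ft_force: [-6.9, 0.5, 0.4] gripper_width: 0.003 
clock: 24.5 eef_pos: [0.5377, 0.0847, 0.1053] ft_force: [-7.3, 0.6, 1.4] gripper_width: 0.006
```

```bash
for i in 1 2 3; do python3 -m crank '[{"angular":[0,0,0],"delta_pos":[0,0,0.0004],"grip":0}]'| grep -v rot | tr '\n' ' '; echo; done
```

```text
clock: 24.58 eef_pos: [0.5378, 0.0847, 0.1053] ft_force: [-8.6, 0.0, 1.1] gripper_width: 0.008 
clock: 24.67 eef_pos: [0.5379, 0.0847, 0.1053] ft_force: [-8.2, 0.5, 1.8] gripper_width: 0.004 
clock: 24.75 eef_pos: [0.538, 0.0847, 0.1053] ft_force: [-10.4, 0.3, 1.9] gripper_width: 0.004
```

```bash
python3 -m crank '[{"angular":[0,0,0],"delta_pos":[0,0,-0.0025],"grip":0},{"angular":[0,0,0],"delta_pos":[-0.0003,0,-0.005],"grip":0},{"angular":[0,0,0],"delta_pos":[-0.0005,0,-0.0075],"grip":0},{"angular":[0,0,0],"delta_pos":[-0.0008,0,-0.01],"grip":0},{"angular":[0,0,0],"delta_pos":[-0.001,0,-0.0125],"grip":0},{"angular":[0,0,0],"delta_pos":[-0.0012,0,-0.015],"grip":0},{"angular":[0,0,0],"delta_pos":[-0.0015,0,-0.018],"grip":0},{"angular":[0,0,0],"delta_pos":[-0.002,0,-0.022],"grip":0},{"angular":[0,0,0],"delta_pos":[-0.002,0,-0.026],"grip":0}]'
python3 -m crank '[{"angular":[0,0,0],"delta_pos":[0,0,-0.03],"grip":0},{"angular":[0,0,0],"delta_pos":[0,0,-0.06],"grip":0},{"angular":[0,0,0],"delta_pos":[-0.02,0,-0.075],"grip":0},{"angular":[0,0,0],"delta_pos":[-0.05,0,-0.075],"grip":0},{"angular":[0,0,0],"delta_pos":[-0.09,0,-0.075],"grip":0},{"angular":[0,0,0],"delta_pos":[-0.12,0,-0.075],"grip":0},{"angular":[0,0,0],"delta_pos":[-0.12,0,-0.075],"grip":0},{"angular":[0,0,0],"delta_pos":[-0.12,0,-0.075],"grip":0},{"angular":[0,0,0],"delta_pos":[-0.12,0,-0.075],"grip":0},{"angular":[0,0,0],"delta_pos":[-0.12,0,-0.075],"grip":0},{"angular":[0,0,0],"delta_pos":[-0.12,0,-0.075],"grip":0},{"angular":[0,0,0],"delta_pos":[-0.12,0,-0.075],"grip":0},{"angular":[0,0,0],"delta_pos":[-0.12,0,-0.075],"grip":0},{"angular":[0,0,0],"delta_pos":[-0.12,0,-0.075],"grip":0}]'
python3 -c "
from h import *
for n in ['side','scene']: shot(n,n+'12')
crop('side12',180,90,340,225,5,'l1')"
```

```text
clock: 25.5
eef_pos: [0.5137, 0.0868, 0.1055]
eef_rot: [0.057, 1.484, -0.061]
ft_force: [0.0, 0.9, 0.7]
gripper_width: 0.005
clock: 26.67
eef_pos: [0.4282, 0.093, 0.2174]
eef_rot: [0.056, 1.487, -0.061]
ft_force: [-0.1, 0.1, -0.4]
gripper_width: 0.006
```

View pics/l1.png

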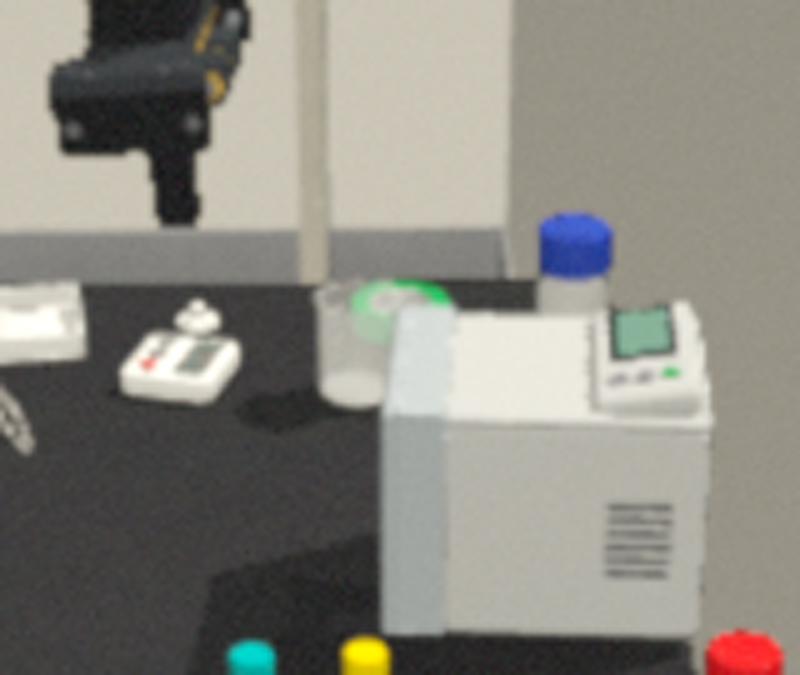

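View pics/scene12.png

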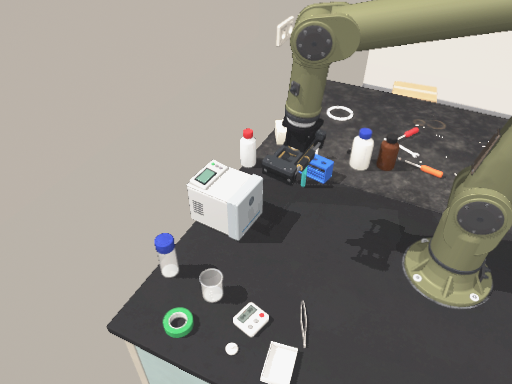

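The side view shows the drawer shut and holding about 1.9 s after I let go: its front edge is at pixel (382, 500) in the crop, which is where it was before I opened it. In the scene view the bystanders stand where they were, and the robot is clear of everything.

```bash
python3 -c "
from h import *
print(hand_in())"
```

```text
the job is handed in; nothing more can be done
None
```

The sample tube is in the photometer's well and the drawer is latched shut. I handed the job in at about 27 s of the 64 s allowed.

- **Opening:** I pressed the touch pad in small steps. The firm rise came about 11.5 mm in, at roughly 9 N. I backed off and the drawer sprang out; the pictures confirmed it.
- **Loading:** I lifted the white-capped tube from the rack and lowered it into the well. No clear contact showed until 2.7 N at the expected floor height. After release it stood upright, with its cap top within about 1.5 pixels of where a fully seated tube should show.
- **Shutting:** I pushed the drawer in slowly at the pad, past the click. The highest force I read was 10.4 N, under the 14 N limit. I then followed it back out so it did not slam.

The last pictures, about 1.9 s after letting go, show the drawer shut where it was at the start. The bystanders are where they were and the arm is clear.

- **Not checked:** the tube cannot be seen inside the closed housing, so that check is from before shutting.
- **Readings that disagreed:** the cameras differed by 1–2 mm on the well's position. I settled on a value by comparing tube and well in the same pictures.

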